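# Fish a spacer out of a deep die pocket with sprung tongs and snap it into its nest

### The arm

A 6-joint arm with a two-finger parallel gripper is mounted at the origin on a cart in front of the work surface, level with it; the furniture and walls round the work are solid. World frame = base frame: x ahead of the robot, y to its left, z up, the work surface at z = 0. Lengths are in m, angles in degrees, forces in N, time in s.
With the tool pointing down it reaches from about 0.425 to 0.925 m from the base axis. Payload 12.5 kg.
Tool frame: the origin (TCP) lies on the centre line of the jaws, within the pads' length; the fingertips stand 19 mm ahead of it and the grasp point (between the pads) is the TCP; z points along the fingers, y is the line along which they close (so a half turn about z gives the same grasp; the last joint's range is limited). The gripper opens to 85 mm and grips with 20 to 120 N. Pads are 22 mm wide; open, the fingers measure 114 mm over their backs; the gripper's body (76 mm by 85 mm) begins 54 mm behind the grasp point. The pads swing forward as they close: fully open they stand 13 mm farther back than shut.
Start: joints at [-75.951, 28.126, 89.318, -0, 62.55, -6.05], TCP at [0.215, -0.587, 0.223] pointing down, gripper open.
Joint ranges: [-177.58, 177.58], [-47.91, 125.51], [2.72, 160], [-65.01, 245.01], [3.68, 167.84], [-153.87, 153.87]. Speed limits (degrees/s): [127.2, 127.2, 159.86, 180, 180, 180].

### API

Orientations are given as a 3x3 rotation matrix whose columns are the frame's x, y, z axes.
In Python, from rig import get_obs, camera, camera_model, sign_off gives the robot as it stands. The module is installed in compiled form; this text tells all that it offers.
- The arm moves only by the tool apply_moves, never from a script. Its argument "rows" is a list of rows, each an object of numbers: "tx", "ty", "tz": the shift along the tool's x, y, z in mm; "rx", "ry", "rz": the turn, a rotation vector about the tool's x, y, z in degrees; "claw": the closure, from 0 (fully open) to 1 (shut). In form: [{"tx": .., "ty": .., "tz": .., "rx": .., "ry": .., "rz": .., "claw": ..}, ...]. A call has exactly 8 rows; each row shifts and turns the commanded pose from where the row before left it, along the tool's axes as they then stand; what a row does not reach is not made up. A row lasts 1/8 s, in which the tool goes at most 62.5 mm and 10.7 degrees, less where a joint would pass 70% of its speed; a pose out of reach is approached as far as the arm can. A call is refused whole if a number of a shift passes 62.5 or a number of a turn 10.7, either way. A call with a gripper value outside its range is refused whole. The fingers move at their own pace and stop on an object; "squeeze" is the grip in N (left out, the last holds). Time passes only in rows, so rows that do not move let the fingers close, or fill a call up. It gives the time, the measured TCP pose, the force, the opening and the grip force at its end, in the units of the state.
- get_obs(): the state, without advancing time (a new reading comes with each control period).
- camera(name): name is "scene" or "top" or "wrist"; returns (picture, depth): 420x560x3 uint8, red, green, blue; 420x560 float32, m along the optical axis (not along the pixel's ray), 0 where there is no reading.
- camera_model(name): a dict with "vertical_fov" (degrees; the focal length in pixels is half the picture's height over the tangent of half this angle, whatever the lens; pixels are square), "cx", "cy" (the principal point, pixels), "view" (4x4, takes a point from world to camera coordinates). Camera axes: x right, y up, looking along -z (the intrinsics and any distortion apply to the point x, -y, -z); pixel columns grow to the right and rows downward; lengths in m; the calibration is good to about 2 mm. A picture is of the moment at which its call begins: read the wrist's pose just before it. camera_model takes no time and is no camera call; for the wrist camera it gives the pose at the moment of the call.
- sign_off(): hands the job in; it is judged then, once.
The state is a dict: "time_s": time; "joints": joint angles; "joint_vel": joint speeds; "joint_efforts": joint torques, N m; "tool_pos": TCP position; "tcp_rot": TCP orientation; "contact_force": force on the tool from outside, world axes, zero at the start; "moment": the same for the moment, N m; "opening": opening from 0.0 (shut) to 1.0 (fully open); "grasp_force": force on a finger pad.
Only numpy, scipy, OpenCV 4.12 (cv2) and the standard library are available. Lean on these libraries where they do the work, as an engineer would, in place of code of your own. Each camera call takes 0.05 s, during which the arm holds its last target. There are 200 camera calls.

### The job

Take the sprung tongs with the red grip plates from their wooden stand, reach down into the deep pocket of the steel die block with them and draw out the brass spacer. With the tongs, find the post of the floating nest carriage by feel, slip the spacer over it and press gently until it is fully home under both brass catches, then put the tongs back upright in their stand and let go. Touch the spacer only with the tongs, squeeze it no harder than needed, never force it where it does not go, and leave the other things on the bench where they are.

Things in the scene. Friction and masses are not known exactly. Their poses are not given: they have to be found in the camera images.
- tongs_grip (a point): Middle between the two red grip plates of the loose tongs (0.11 kg), 85 mm above the tips' lower ends. Own z runs up the tongs, own y is the line along which the jaws close; a half turn about z is the same. Plates face +-y, 24 mm wide (x), 28 mm high (+-14 mm), 46 mm over the outside when open. A dark housing with a knob between them ends 20 mm above this point.
- tongs: The whole tongs, jaws included; origin between the lower ends of the tips, same axes. Each jaw slides parallel on its own spring, up to 7.5 mm inwards: 3 N at open and 0.5 N more per mm. Plates held at 43 mm carry the tongs open; the tips meet the spacer at about 34 mm, where the springs take 6 N: grip force above that squeezes the spacer (8 to 15 N of squeeze is enough).
- tips (a point): Point between the lower ends of the tongs' tips. The tips, 42 mm over the outside (y) when open, 17 mm wide (x), are shallow upright vees 16 mm high that hold the spacer from both sides. Lowered to the pocket's floor and squeezed, they have the spacer's underside level with this point. Each jaw also has a shoulder 20.5 mm above this point, just over the spacer's rim, that presses it down.
- spacer_center (a point): Centre (half-way up) of the brass spacer, a plain sleeve 20 mm outside, 11 mm bore, 20 mm high, about 30 g, axis z. It stands on the floor of the pocket within 3 mm of the middle.
- spacer: The same spacer; origin at the centre of its underside.
- pocket_mouth (a point): Centre of the pocket's mouth, on top of the fixed steel die block (76 x 100 mm, 62 mm above the bench, flange 90 x 132 mm). z up. The pocket is 22 mm wide (own x), 52 mm long (own y), 47 mm deep, with flat floor and straight walls; the tongs go in with their closing line along own y.
- die_block: The die block with its flange; origin under its centre, same axes as pocket_mouth.
- stand_home (a point): Where tongs_grip lies when the tongs stand in the fixed wooden stand (78 x 108 mm, top 47 mm below this point and 50 mm above the bench). Its upright slot is 24 mm wide (own x), 52 mm long (own y), 38 mm deep, flat floor 85 mm below this point; the tongs stand in it with their closing line along own y.
- nest_home (a point): Where spacer_center lies when home with the nest's carriage pushed against its red stop (at the -y end). The steel base (120 x 110 mm) is fixed; the aluminium carriage floats on it along own y with light friction (3 N) and starts anywhere 4 to 19 mm towards +y from there. This is NOT measured: find it by feel or sight. The spacer's deck is 10 mm below this point, 25 mm above the bench.
- nest: The nest, origin under its base, axes as nest_home. On the carriage an upright post, 8.8 mm thick, its edge slightly chamfered, rises from the deck to 22 mm above nest_home. At +-own x are blue housings (48 mm above the bench) and sprung brass catches with ramps (57 mm). The spacer meets the ramps about 24 mm before home; pressing takes 5 to 20 N; they snap over its rim. The tongs must close along own y.
- oilstone: Bystander: dark oilstone, 40 x 125 x 22 mm.
- micrometer: Bystander: micrometer, 44 x 141 x 13 mm.
- cold_chisel: Bystander: rusty cold chisel, 15 x 150 x 12 mm.
- brush: Bystander: flat brush with wooden handle, 39 x 184 x 12 mm.
- v_block: Bystander: steel vee block, 46 x 44 x 36 mm.
There are look-alikes about, which are no part of the job. There is more than one size of the part that bears stand_home; the job needs the larger. Leave any pink look-alike of the die_block alone.

How it is judged:
By the outcome, as a careful person would: the job done as asked, in the order asked, and still so for the second after the job is handed in, with the robot touching nothing.
It also fails if it takes over 64 s, if anything falls off the work surface, if the arm or the gripper's body presses on something with over 40 N, if the wrist force passes 120 N, or if a joint passes its speed limit or range.

## Working session

There is one attempt and no reset: what is moved stays moved. The work goes in short steps, Python scripts to look and compute and a tool call to move; the robot and the scene stay as the last step left them, time stands still between calls to the robot, and variables do not carry over. Pictures are saved under pics/ and viewed, at most 10 in all, crops included, and the job is handed in when it is done.

Besides the shell and the picture viewer there is one more tool, called after "Emit:" as name([rows], argument=value, ...), one row to a line, values as JSON. apply_moves: Moves the arm, as the interface text tells. Its arguments: {"type":"object","properties":{"rows":{"type":"array"},"squeeze":{"type":"number"}},"required":["rows"]}

```bash
mkdir -p pics
python3 - <<'E'
from rig import *
import cv2,numpy as np
for n in ["top","scene"]:
    m=camera_model(n); print(n,{k:np.round(v,4).tolist() if k=='view' else v for k,v in m.items()})
    p,d=camera(n); np.savez(n,p=p,d=d,**{k:v for k,v in m.items() if not isinstance(v,str)})
    cv2.imwrite(f"pics/{n}.png",p[:,:,::-1])
o=get_obs(); print(o)
E
```

```text
top {'vertical_fov': 52.580325800545005, 'cx': 277.08839428698707, 'cy': 217.347946434136, 'view': [[-0.0225, -0.9997, -0.0089, -0.0516], [0.9987, -0.0229, 0.0466, -0.4924], [-0.0468, -0.0078, 0.9989, -1.0481], [0.0, 0.0, 0.0, 1.0]]}
scene {'vertical_fov': 45.564906024115324, 'cx': 277.23891219481135, 'cy': 210.3682535783015, 'view': [[-0.6567, -0.7541, -0.0065, 0.2929], [0.5436, -0.4793, 0.689, -0.3818], [-0.5227, 0.4489, 0.7247, -0.8885], [0.0, 0.0, 0.0, 1.0]]}
{'time_s': 0.1, 'joints': array([-7.59518826e+01,  2.81596827e+01,  8.93473946e+01,  2.80658085e-04,
        6.25477148e+01, -6.05055470e+00]), 'joint_vel': array([-0.01448916, -0.07442522, -0.03182781, -0.01402261, -0.01770155,
       -0.06234686]), 'joint_efforts': array([ 5.33544240e-03, -6.19447803e+01, -2.62023997e+01, -7.69263096e-06,
        2.87092123e-03,  1.50584646e-05]), 'tool_pos': array([ 0.2147447 , -0.58673053,  0.22289256]), 'tcp_rot': array([[ 9.39103005e-01,  3.43635698e-01, -2.27912876e-04],
       [ 3.43635758e-01, -9.39102552e-01,  9.28756785e-04],
       [ 1.05120423e-04, -9.50517302e-04, -9.99999543e-01]]), 'contact_force': array([ 0.19662937, -0.42582673,  0.76528846]), 'moment': array([ 0.01919668, -0.00848348,  0.00228086]), 'grasp_force': 0.0, 'opening': 0.9983861003182508}
```

View pics/top.png

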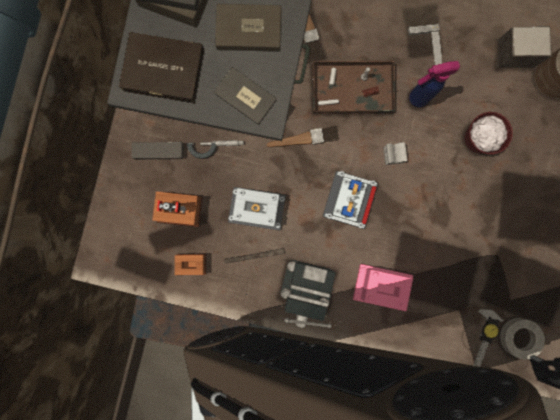

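View pics/scene.png

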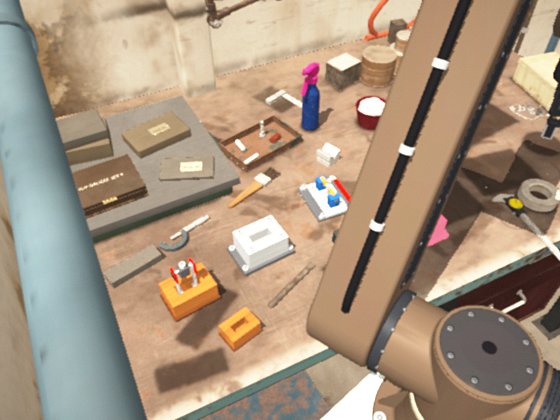

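The top view shows the tongs with red plates in the larger orange stand at (177,208). The empty smaller orange stand, a look-alike, is at (190,264). The grey die block is at (257,208) and the pink look-alike at (384,287). The nest is at (351,199) with its red stop on the right at (370,205). The scene view agrees: tongs at (185,285), block at (262,243), nest at (328,195).

```bash
cat > h.py <<'E'
import numpy as np, cv2
from rig import *
def snap(n,name=None):
    m=camera_model(n); p,d=camera(n)
    if name: cv2.imwrite(f"pics/{name}.png",p[:,:,::-1])
    return m,p,d
def foc(m): return 210/np.tan(np.radians(m['vertical_fov'])/2)
def ray(m,uv):
    uv=np.atleast_2d(uv).astype(float); f=foc(m); V=np.array(m['view'])
    c=np.c_[(uv[:,0]-m['cx'])/f,-(uv[:,1]-m['cy'])/f,-np.ones(len(uv))]
    return -V[:3,:3].T@V[:3,3], c@V[:3,:3]
def onplane(m,uv,z):
    o,r=ray(m,uv); return o+r*((z-o[2])/r[:,2])[:,None]
def cloud(m,d):
    v,u=np.mgrid[:d.shape[0],:d.shape[1]]
    o,r=ray(m,np.c_[u.ravel(),v.ravel()]); return (o+r*d.ravel()[:,None]).reshape(d.shape+(3,))
def project(m,P):
    P=np.atleast_2d(P); V=np.array(m['view']); c=P@V[:3,:3].T+V[:3,3]; f=foc(m)
    return np.c_[m['cx']+f*c[:,0]/-c[:,2], m['cy']-f*c[:,1]/-c[:,2]]
def blobs(mask,minA):
    n,l,s,c=cv2.connectedComponentsWithStats(mask.astype(np.uint8))
    return [(l==i) for i in range(1,n) if s[i,4]>=minA]
def rect(P):
    (c,s,a)=cv2.minAreaRect((P[:,:2]*1000).astype(np.float32)); return np.round(c,1),np.round(s,1),round(a,1)
E
python3 - <<'E'
from h import *
z=np.load('top.npz'); m={k:z[k] for k in ('vertical_fov','cx','cy','view')}; p,d=z['p'],z['d']
C=cloud(m,d); hsv=cv2.cvtColor(p,cv2.COLOR_RGB2HSV)
print('bench z',np.median(C[160:180,240:320,2]),'zero frac',(d==0).mean())
for nm,(u0,u1,v0,v1,za,zb) in dict(stand=(145,210,185,235,.040,.056),tongs=(145,210,180,235,.07,.14),small=(165,215,245,285,.02,.08),die=(222,292,180,235,.052,.07),nest=(315,385,160,235,.015,.035),nesthi=(315,385,160,235,.04,.075),post=(315,385,160,235,.055,.075)).items():
    c=C[v0:v1,u0:u1]; k=(c[...,2]>za)&(c[...,2]<zb); P=c[k]
    if len(P)>3: print(nm,k.sum(),rect(P),np.round(np.percentile(P[:,2],[5,50,95]),4))
s=cv2.resize(p[150:250,140:390],None,fx=3.2,fy=3.2,interpolation=cv2.INTER_CUBIC); cv2.imwrite('pics/crop1.png',s[:,:,::-1])
E
```

```text
bench z 0.001085944232838365 zero frac 0.004077380952380952
stand 950 (array([517.9, 182.4]), array([101. ,  69.9]), 82.4) [0.0475 0.0509 0.0541]
tongs 194 (array([517.8, 183.9]), array([47.9, 23.9]), 83.6) [0.0902 0.1101 0.1225]
small 498 (array([380.3, 153.9]), array([69.1, 46.5]), 88.5) [0.0312 0.0351 0.0383]
die 1140 (array([514.8, -12.7]), array([100. ,  76.2]), 79.7) [0.06   0.0635 0.0671]
nest 1038 (array([ 530.5, -247.5]), array([101.6, 119.1]), 72.1) [0.0156 0.0191 0.0251]
nesthi 276 (array([ 532.2, -244.3]), array([26.2, 95.3]), 72.0) [0.0444 0.0499 0.058 ]
post 60 (array([ 532.3, -244. ]), array([ 8.6, 66.7]), 70.7) [0.0552 0.0564 0.0598]
```

View pics/crop1.png

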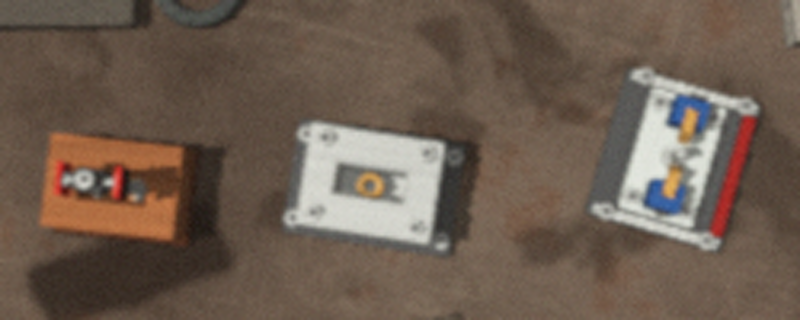

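The crop confirms the choice. The tongs with red plates are in the large orange stand (~101×70 mm at 50 mm height) and the brass spacer sits in the grey die's pocket at crop (370,183). The nest has its red stop on the -y side, and the larger stand is the right one. I'll move next and take wrist views on the way.

```bash
cat >> h.py <<'E'
def plan(pos,yaw,n):
    "print n equal rows (mm, deg) from the measured pose to pos (m), tool y at world angle yaw, tool down"
    o=get_obs(); R=np.array(o['tcp_rot']); from scipy.spatial.transform import Rotation as Ro
    y=np.array([np.cos(np.radians(yaw)),np.sin(np.radians(yaw)),0]); z=np.array([0,0,-1.]); G=np.c_[np.cross(y,z),y,z]
    w=Ro.from_matrix(R.T@G).as_rotvec(degrees=True)/n; dp=(np.array(pos)-o['tool_pos'])/n*1000
    print('t',round(o['time_s'],2),'pos',np.round(o['tool_pos'],4),'F',np.round(o['contact_force'],1),'op',round(o['opening'],3),'gf',round(o['grasp_force'],1))
    for i in range(n):
        print(np.round(R.T@dp,1).tolist(), np.round(w,2).tolist() if i in(0,) else ''); R=R@Ro.from_rotvec(w,degrees=True).as_matrix()
E
python3 - <<'E'
from h import *
m=camera_model('wrist'); o=get_obs(); V=m['view']; R=o['tcp_rot']
c=-V[:3,:3].T@V[:3,3]; print(m['vertical_fov'],m['cx'],m['cy'],'cam in tool mm',np.round(R.T@(c-o['tool_pos'])*1000,1)); print('cam axes in tool',np.round(R.T@V[:3,:3].T,3))
plan([.50,-.22,.26],-108,8)
E
```

```text
59.710885220082645 272.44784363622887 207.80545696817651 cam in tool mm [  67.     0.5 -150.5]
cam axes in tool [[ 0.     0.965  0.263]
 [ 1.    -0.    -0.   ]
 [-0.     0.263 -0.965]]
t 0.1 pos [ 0.2147 -0.5867  0.2229] F [ 0.2 -0.4  0.8] op 0.998 gf 0.0
[49.2, -30.8, -4.6] [-0.01, 0.0, 4.76]
[46.5, -34.8, -4.6] 
[43.5, -38.5, -4.6] 
[40.1, -42.0, -4.6] 
[36.5, -45.2, -4.6] 
[32.6, -48.1, -4.6] 
[28.5, -50.6, -4.6] 
[24.2, -52.8, -4.6]
```

```bash
python3 -c "
from h import *
plan([.565,-.255,.26],-108,8)"
```

```text
t 0.1 pos [ 0.2147 -0.5867  0.2229] F [ 0.2 -0.4  0.8] op 0.998 gf 0.0
[55.4, -23.9, -4.6] [-0.01, 0.0, 4.76]
[53.2, -28.4, -4.6] 
[50.6, -32.7, -4.6] 
[47.8, -36.8, -4.6] 
[44.5, -40.7, -4.6] 
[41.0, -44.2, -4.6] 
[37.2, -47.5, -4.6] 
[33.1, -50.4, -4.6]
```

Emit:
apply_moves([
  {"tx": 55.4, "ty": -23.9, "tz": -4.6, "rz": 4.76, "claw": 0},
  {"tx": 53.2, "ty": -28.4, "tz": -4.6, "rz": 4.76, "claw": 0},
  {"tx": 50.6, "ty": -32.7, "tz": -4.6, "rz": 4.76, "claw": 0},
  {"tx": 47.8, "ty": -36.8, "tz": -4.6, "rz": 4.76, "claw": 0},
  {"tx": 44.5, "ty": -40.7, "tz": -4.6, "rz": 4.76, "claw": 0},
  {"tx": 41.0, "ty": -44.2, "tz": -4.6, "rz": 4.76, "claw": 0},
  {"tx": 37.2, "ty": -47.5, "tz": -4.6, "rz": 4.76, "claw": 0},
  {"tx": 33.1, "ty": -50.4, "tz": -4.6, "rz": 4.76, "claw": 0},
])

```text
invalid input
```

Run:
```python
from h import *
camera('top');camera('top')
m,p,d=snap('wrist','w_nest'); np.savez('w_nest',p=p,d=d,**m); print(get_obs()['joint_vel'].round(1))
plan([.545,-.022,.26],-100.3,8)
```

```text
[-0.   0.   0.  -0.1 -0.1  0.1]
t 0.25 pos [ 0.2148 -0.5868  0.2232] F [ 0.3 -0.1  0.7] op 0.998 gf 0.0
[63.0, -52.1, -4.6] [-0.0, 0.0, 3.8]
[59.4, -56.2, -4.6] 
[55.6, -60.0, -4.6] 
[51.5, -63.6, -4.6] 
[47.2, -66.8, -4.6] 
[42.6, -69.8, -4.6] 
[37.9, -72.5, -4.6] 
[33.0, -74.8, -4.6]
```

View pics/w_nest.png

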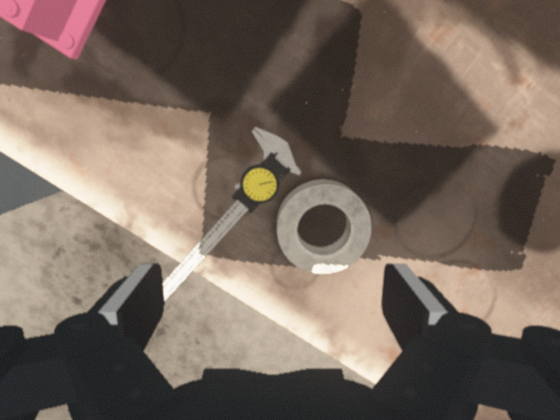

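The wrist view still shows the start pose, with a pink object in the top-left corner and a ring and dial on the bench. The call was refused, so I'm giving all fields.

Emit:
apply_moves([
  {"tx": 55.4, "ty": -23.9, "tz": -4.6, "rx": 0, "ry": 0, "rz": 4.76, "claw": 0},
  {"tx": 53.2, "ty": -28.4, "tz": -4.6, "rx": 0, "ry": 0, "rz": 4.76, "claw": 0},
  {"tx": 50.6, "ty": -32.7, "tz": -4.6, "rx": 0, "ry": 0, "rz": 4.76, "claw": 0},
  {"tx": 47.8, "ty": -36.8, "tz": -4.6, "rx": 0, "ry": 0, "rz": 4.76, "claw": 0},
  {"tx": 44.5, "ty": -40.7, "tz": -4.6, "rx": 0, "ry": 0, "rz": 4.76, "claw": 0},
  {"tx": 41.0, "ty": -44.2, "tz": -4.6, "rx": 0, "ry": 0, "rz": 4.76, "claw": 0},
  {"tx": 37.2, "ty": -47.5, "tz": -4.6, "rx": 0, "ry": 0, "rz": 4.76, "claw": 0},
  {"tx": 33.1, "ty": -50.4, "tz": -4.6, "rx": 0, "ry": 0, "rz": 4.76, "claw": 0},
], squeeze=20)

```text
time_s: 1.25
tool_pos: [0.5662, -0.2535, 0.2604]
tcp_rot: [[0.95, -0.311, 0.0], [-0.311, -0.95, -0.0], [0.0, 0.0, -1.0]]
contact_force: [0.5, -1.4, -1.0]
opening: 0.999
grasp_force: 0.0
```

Run:
```python
from h import *
camera('top');camera('top')
m,p,d=snap('wrist','w_nest2'); np.savez('w_nest',p=p,d=d,**m); print(get_obs()['joint_vel'].round(1))
plan([.545,-.022,.26],-100.3,8)
```

```text
[-3.3 -0.6  1.7 -0.6 -0.4 -2.8]
t 1.4 pos [ 0.5665 -0.253   0.26  ] F [-0.2 -0.1  0.7] op 1.003 gf 0.0
[-11.4, -26.7, 0.0] [-0.0, -0.0, -0.93]
[-10.9, -26.9, 0.0] 
[-10.5, -27.0, 0.0] 
[-10.0, -27.2, 0.0] 
[-9.6, -27.4, 0.0] 
[-9.2, -27.5, 0.0] 
[-8.7, -27.7, 0.0] 
[-8.3, -27.8, 0.0]
```

View pics/w_nest2.png

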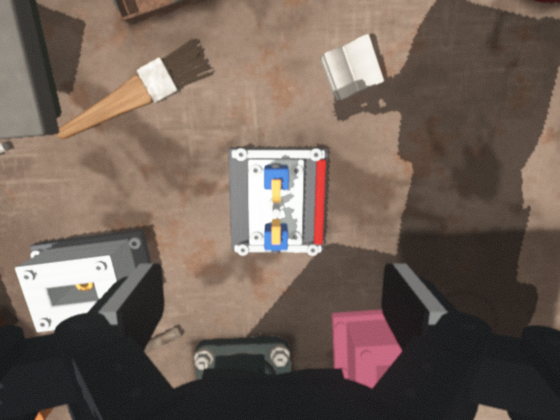

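The wrist view shows the nest at (278,203), with catches at (277,190) and (277,232) and the red stop on its right. The die block is at lower left with brass inside at (85,286). Next, over the die.

Emit:
apply_moves([
  {"tx": -15.0, "ty": -35.7, "tz": 0, "rx": 0, "ry": 0, "rz": -1.25, "claw": 0},
  {"tx": -14.3, "ty": -36.0, "tz": 0, "rx": 0, "ry": 0, "rz": -1.25, "claw": 0},
  {"tx": -13.6, "ty": -36.3, "tz": 0, "rx": 0, "ry": 0, "rz": -1.25, "claw": 0},
  {"tx": -12.8, "ty": -36.5, "tz": 0, "rx": 0, "ry": 0, "rz": -1.25, "claw": 0},
  {"tx": -12.0, "ty": -36.8, "tz": 0, "rx": 0, "ry": 0, "rz": -1.25, "claw": 0},
  {"tx": -11.2, "ty": -37.0, "tz": 0, "rx": 0, "ry": 0, "rz": -1.25, "claw": 0},
  {"tx": 0, "ty": 0, "tz": 0, "rx": 0, "ry": 0, "rz": 0, "claw": 0},
  {"tx": 0, "ty": 0, "tz": 0, "rx": 0, "ry": 0, "rz": 0, "claw": 0},
])

```text
time_s: 2.4
tool_pos: [0.5446, -0.0248, 0.2602]
tcp_rot: [[0.983, -0.182, 0.0], [-0.182, -0.983, -0.0], [0.0, 0.0, -1.0]]
contact_force: [0.1, -0.1, 0.2]
opening: 1.002
grasp_force: 0.0
```

Run:
```python
from h import *
m,p,d=snap('wrist','w_die'); np.savez('w_die',p=p,d=d,**m)
plan([.55,.175,.26],-97.6,6)
from glob import glob
for n in ('w_nest','w_die'):
    z=np.load(n+'.npz'); M={k:z[k] for k in ('vertical_fov','cx','cy','view')}; C=cloud(M,z['d']); P=C[:260,100:400].reshape(-1,3)
    k=abs(P[:,2])<.006; print(n,'bench z',np.median(P[k,2]),P[k,2].std())
    for nm,lo,hi in ((('nest deck/base',.008,.03),('hous',.042,.051),('catch',.053,.06)) if n=='w_nest' else (('top',.056,.068),)):
        c=C[:270,230:340] if n=='w_nest' else C[:330]
        for b in blobs((c[...,2]>lo)&(c[...,2]<hi),30 if lo<.04 or hi>.06 else 10):
            if b.sum()>12: v,u=np.nonzero(b); print(nm,b.sum(),rect(c[b]),np.median(c[b][:,2]).round(4),'px',u.mean().round()+230*(n=='w_nest'),v.mean().round())
```

```text
t 2.45 pos [ 0.5447 -0.025   0.2602] F [-0.  -0.1  0.6] op 1.002 gf 0.0
[-5.2, -32.9, 0.0] [0.0, -0.0, -0.49]
[-4.9, -33.0, 0.0] 
[-4.7, -33.0, 0.0] 
[-4.4, -33.1, 0.0] 
[-4.1, -33.1, 0.0] 
[-3.8, -33.1, 0.0] 
w_nest bench z -7.39323275295023e-05 0.0009389505897535884
nest deck/base 168 (array([ 642.9, -336.8]), array([45.2,  1.3]), 5.4) 0.0149 px 330.0 78.0
nest deck/base 6712 (array([ 533.7, -246.4]), array([108.3, 121.4]), 72.1) 0.0172 px 280.0 199.0
hous 500 (array([ 567.8, -254.4]), array([25.4, 25.6]), 71.8) 0.0477 px 276.0 176.0
hous 19 (array([ 537.9, -244.8]), array([7.3, 2.3]), 76.3) 0.0464 px 275.0 207.0
hous 34 (array([ 524.9, -241.2]), array([8.3, 3.1]), 71.1) 0.0485 px 276.0 220.0
hous 390 (array([ 501.7, -233.2]), array([24.5, 26.3]), 72.5) 0.0478 px 276.0 241.0
catch 194 (array([ 556.6, -251.3]), array([ 8. , 21.6]), 72.3) 0.0549 px 276.0 190.0
catch 61 (array([ 534.9, -244.3]), array([8.1, 8.2]), 72.2) 0.0568 px 276.0 212.0
catch 174 (array([ 513.3, -237.5]), array([ 8.2, 22.7]), 72.1) 0.0549 px 276.0 233.0
w_die bench z -7.891643689084127e-05 0.0008728891148647297
top 35 (array([ 549.2, -248.2]), array([9. , 3.7]), 67.4) 0.0569 px 503.0 132.0
top 59 (array([ 534.8, -243.1]), array([7.5, 8.8]), 2.8) 0.057 px 498.0 148.0
top 34 (array([ 520.3, -239.2]), array([8.1, 4.9]), 79.4) 0.0565 px 494.0 164.0
top 6521 (array([516.9, -11.9]), array([100.1,  76.3]), 79.7) 0.062 px 264.0 208.0
top 78 (array([518.3, 164. ]), array([10.7,  3.3]), 10.9) 0.0617 px 93.0 238.0
top 48 (array([524.2, 201.7]), array([7.9, 4.5]), 26.9) 0.0615 px 55.0 239.0
top 690 (array([ 346.4, -289.3]), array([28.4, 30.6]), 78.7) 0.062 px 546.0 313.0
```

View pics/w_die.png

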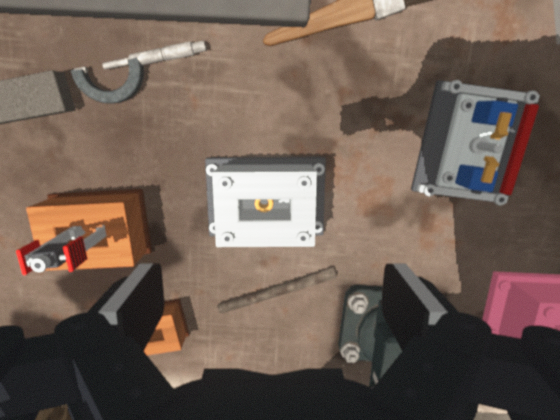

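The wrist view shows the die centred at (264,208) with the spacer's ring at (264,205). The tongs are in the stand at left (50,250). Now over the tongs.

Emit:
apply_moves([
  {"tx": -5.2, "ty": -32.9, "tz": 0, "rx": 0, "ry": 0, "rz": -0.49, "claw": 0},
  {"tx": -4.9, "ty": -33.0, "tz": 0, "rx": 0, "ry": 0, "rz": -0.49, "claw": 0},
  {"tx": -4.7, "ty": -33.0, "tz": 0, "rx": 0, "ry": 0, "rz": -0.49, "claw": 0},
  {"tx": -4.4, "ty": -33.1, "tz": 0, "rx": 0, "ry": 0, "rz": -0.49, "claw": 0},
  {"tx": -4.1, "ty": -33.1, "tz": 0, "rx": 0, "ry": 0, "rz": -0.49, "claw": 0},
  {"tx": -3.8, "ty": -33.1, "tz": 0, "rx": 0, "ry": 0, "rz": -0.49, "claw": 0},
  {"tx": 0, "ty": 0, "tz": 0, "rx": 0, "ry": 0, "rz": 0, "claw": 0},
  {"tx": 0, "ty": 0, "tz": 0, "rx": 0, "ry": 0, "rz": 0, "claw": 0},
])

```text
time_s: 3.45
tool_pos: [0.5501, 0.1751, 0.26]
tcp_rot: [[0.991, -0.132, -0.0], [-0.132, -0.991, -0.0], [-0.0, 0.0, -1.0]]
contact_force: [0.9, -0.4, 0.2]
opening: 0.999
grasp_force: 0.0
```

Run:
```python
from h import *
m,p,d=snap('wrist','w_st'); np.savez('w_st',p=p,d=d,**m)
C=cloud(m,d)[:265]; hs=cv2.cvtColor(p,cv2.COLOR_RGB2HSV)[:265]
red=((hs[...,0]<6)|(hs[...,0]>174))&(hs[...,1]>190)&(hs[...,2]>90)
for nm,k,a in (('stand top',(abs(C[...,2]-.05)<.004),200),('tongs>75mm',(C[...,2]>.075)&(C[...,2]<.13),100),('red',red&(C[...,2]>.07)&(C[...,2]<.13),15),('plate tops',red&(abs(C[...,2]-.111)<.003),8),('knob',(C[...,2]>.1135)&(C[...,2]<.13),10)):
    for b in blobs(k,a): v,u=np.nonzero(b); print(nm,b.sum(),rect(C[:265][b]),np.percentile(C[b][:,2],[5,50,95]).round(4),'px',u.mean().round(),v.mean().round())
z=np.load('w_die.npz'); M={k:z[k] for k in ('vertical_fov','cx','cy','view')}; C=cloud(M,z['d'])[160:260,200:330]
b=(abs(C[...,2]-.035)<.003); print('spacer rim',b.sum(),rect(C[b]),np.median(C[b][:,2]))
b=blobs((abs(C[...,2]-.062)<.003),500)[0].astype(np.uint8)
cn,hh=cv2.findContours(b,cv2.RETR_CCOMP,cv2.CHAIN_APPROX_NONE)
for c,x in zip(cn,hh[0]):
    if x[3]>=0 and len(c)>40: print('pocket hole',rect(C[c[:,0,1],c[:,0,0]]))
plan([.518,.184,.26],-97.6,1)
```

```text
stand top 1340 (array([612.7, 394.8]), array([  3.1, 256.1]), 75.0) [0.0464 0.0501 0.0536] px 40.0 128.0
stand top 229 (array([525.9,  37.1]), array([ 1.5, 75. ]), 79.7) [0.0465 0.0498 0.0536] px 412.0 183.0
stand top 4551 (array([519.6, 183.2]), array([100.3,  70.8]), 82.5) [0.0487 0.0499 0.0512] px 269.0 203.0
tongs>75mm 6111 (array([615.1, 394. ]), array([  3.7, 235.7]), 75.1) [0.0766 0.0901 0.1065] px 11.0 144.0
tongs>75mm 1247 (array([520. , 184.8]), array([47.6, 24.2]), 84.2) [0.089  0.1098 0.1207] px 265.0 222.0
red 75 (array([522.4, 205.3]), array([ 3.4, 23.5]), 83.7) [0.0962 0.1105 0.1119] px 242.0 223.0
red 91 (array([518.2, 163.7]), array([ 3.6, 23. ]), 82.9) [0.0979 0.1107 0.1119] px 290.0 223.0
plate tops 60 (array([522.4, 205.3]), array([ 3.4, 23.5]), 83.7) [0.1084 0.1108 0.1119] px 242.0 226.0
plate tops 75 (array([518.2, 163.7]), array([ 3.6, 22.9]), 83.0) [0.1093 0.1108 0.1119] px 290.0 226.0
knob 190 (array([520.1, 185. ]), array([11.7, 12.6]), 82.4) [0.1173 0.1204 0.1214] px 265.0 229.0
spacer rim 294 (array([529.9, -14.4]), array([99.7, 49.8]), 79.9) 0.034574918367929086
pocket hole (array([516.9, -11.9]), array([53.1, 23.8]), 79.5)
pocket hole (array([536.8, -54.5]), array([13.9, 13.1]), 33.3)
t 3.5 pos [0.5501 0.1749 0.2601] F [-0.4 -0.3 -1. ] op 1.0 gf 0.0
[-33.0, -4.8, 0.1] [0.02, 0.01, -0.02]
```

View pics/w_st.png

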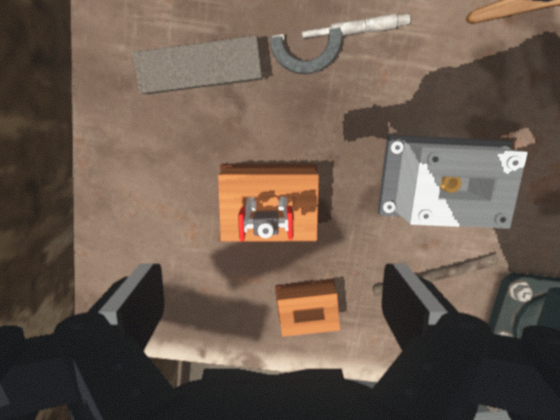

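Plan: centre on the tongs at (520.2, 184.7) with yaw 83.7, then descend to a grip height of 97 mm.

Emit:
apply_moves([
  {"tx": -15.4, "ty": -2.9, "tz": 0, "rx": 0, "ry": 0, "rz": -0.6, "claw": 0},
  {"tx": -15.4, "ty": -2.9, "tz": 10, "rx": 0, "ry": 0, "rz": -0.6, "claw": 0},
  {"tx": 0, "ty": 0, "tz": 30, "rx": 0, "ry": 0, "rz": 0, "claw": 0},
  {"tx": 0, "ty": 0, "tz": 35, "rx": 0, "ry": 0, "rz": 0, "claw": 0},
  {"tx": 0, "ty": 0, "tz": 35, "rx": 0, "ry": 0, "rz": 0, "claw": 0},
  {"tx": 0, "ty": 0, "tz": 30, "rx": 0, "ry": 0, "rz": 0, "claw": 0},
  {"tx": 0, "ty": 0, "tz": 15, "rx": 0, "ry": 0, "rz": 0, "claw": 0},
  {"tx": 0, "ty": 0, "tz": 9, "rx": 0, "ry": 0, "rz": 0, "claw": 0},
])

```text
time_s: 4.5
tool_pos: [0.5199, 0.1857, 0.0961]
tcp_rot: [[0.994, -0.111, 0.0], [-0.111, -0.994, -0.0], [0.0, 0.0, -1.0]]
contact_force: [0.2, 0.3, 0.2]
opening: 1.0
grasp_force: 0.0
```

Run:
```python
from h import *
plan([.5202,.1847,.096],-96.3,1)
z=np.load('w_die.npz'); M={k:z[k] for k in ('vertical_fov','cx','cy','view')}; 
u,v=project(M,[.5169,-.0119,.035])[0].astype(int); s=np.s_[v-14:v+15,u-22:u+23]; C=cloud(M,z['d'])[s]; p=z['p'][s]
hs=cv2.cvtColor(p,cv2.COLOR_RGB2HSV); b=(hs[...,0]>10)&(hs[...,0]<32)&(hs[...,1]>110)
b=max(blobs(b,10),key=np.sum); print('brass',b.sum(),np.median(C[b][:,2])); k=b&(abs(C[...,2]-.035)<.002); print(rect(C[k])); vv,uu=np.nonzero(b); e=cv2.fitEllipse(cv2.convexHull(np.c_[uu,vv].astype(np.int32))); print(e, onplane(M,[e[0][0]+u-22,e[0][1]+v-14],.035))
```

```text
t 4.5 pos [0.5199 0.1857 0.0961] F [0.2 0.3 0.2] op 1.0 gf 0.0
[0.4, 1.0, 0.1] [0.0, -0.0, -0.05]
brass 142 0.03441015144121565
(array([514. ,  -9.8]), array([18.1, 12.4]), 79.5)
((21.646072387695312, 16.108978271484375), (14.2635498046875, 17.949317932128906), 87.62214660644531) [[ 0.51563288 -0.01027927  0.035     ]]
```

Emit:
apply_moves([
  {"tx": 0.3, "ty": 0.9, "tz": 0, "rx": 0, "ry": 0, "rz": 0, "claw": 0.3},
  {"tx": 0, "ty": 0, "tz": 0, "rx": 0, "ry": 0, "rz": 0, "claw": 0.4},
  {"tx": 0, "ty": 0, "tz": 0, "rx": 0, "ry": 0, "rz": 0, "claw": 0.45},
  {"tx": 0, "ty": 0, "tz": 0, "rx": 0, "ry": 0, "rz": 0, "claw": 0.48},
  {"tx": 0, "ty": 0, "tz": 0, "rx": 0, "ry": 0, "rz": 0, "claw": 0.5},
  {"tx": 0, "ty": 0, "tz": 0, "rx": 0, "ry": 0, "rz": 0, "claw": 0.5},
  {"tx": 0, "ty": 0, "tz": 0, "rx": 0, "ry": 0, "rz": 0, "claw": 0.5},
  {"tx": 0, "ty": 0, "tz": 0, "rx": 0, "ry": 0, "rz": 0, "claw": 0.5},
], squeeze=20)

```text
time_s: 5.5
tool_pos: [0.5208, 0.1851, 0.097]
tcp_rot: [[0.994, -0.11, 0.002], [-0.11, -0.994, 0.0], [0.002, -0.001, -1.0]]
contact_force: [0.4, -0.5, 7.6]
opening: 0.503
grasp_force: 6.0
```

Run:
```python
from h import *
plan([.5202,.1847,.096],-96.3,1); print(get_obs()['moment'])
m=camera_model('wrist'); print(project(m,[.52,.185,.097]))
```

```text
t 5.5 pos [0.5208 0.1851 0.097 ] F [ 0.4 -0.5  7.6] op 0.503 gf 6.0
[-0.6, 0.5, 1.0] [-0.03, -0.11, -0.04]
[-0.00964658 -0.02363588  0.02140559]
[[272.30280628 266.1051336 ]]
```

Emit:
apply_moves([
  {"tx": 0, "ty": 0, "tz": -1, "rx": 0, "ry": 0, "rz": 0, "claw": 0.5},
  {"tx": 0, "ty": 0, "tz": -2, "rx": 0, "ry": 0, "rz": 0, "claw": 0.5},
  {"tx": 0, "ty": 0, "tz": -6, "rx": 0, "ry": 0, "rz": 0, "claw": 0.5},
  {"tx": 0, "ty": 0, "tz": -12, "rx": 0, "ry": 0, "rz": 0, "claw": 0.5},
  {"tx": 0, "ty": 0, "tz": -18, "rx": 0, "ry": 0, "rz": 0, "claw": 0.5},
  {"tx": 0, "ty": 0, "tz": -20, "rx": 0, "ry": 0, "rz": 0, "claw": 0.5},
  {"tx": 0, "ty": 0, "tz": -18, "rx": 0, "ry": 0, "rz": 0, "claw": 0.5},
  {"tx": 0, "ty": 0, "tz": -10, "rx": 0, "ry": 0, "rz": 0, "claw": 0.5},
])

```text
time_s: 6.5
tool_pos: [0.5204, 0.185, 0.1847]
tcp_rot: [[0.994, -0.11, 0.002], [-0.11, -0.994, 0.0], [0.002, -0.0, -1.0]]
contact_force: [-0.5, -0.2, -1.3]
opening: 0.5
grasp_force: 3.7
```

Run:
```python
from h import *
m,p,d=snap('wrist','w_held'); np.savez('w_held',p=p,d=d,**m)
C=cloud(m,d); hs=cv2.cvtColor(p,cv2.COLOR_RGB2HSV); o=get_obs(); R=o['tcp_rot']
T=(C-o['tool_pos'])@R*1000   # tool frame mm
red=((hs[...,0]<6)|(hs[...,0]>174))&(hs[...,1]>170)&(hs[...,2]>60)&(d>0)&(abs(T[...,0])<40)&(abs(T[...,1])<40)&(abs(T[...,2])<60)
print(red.sum()); 
for b in blobs(red,8): print('red tool mm',b.sum(),np.percentile(T[b],[2,50,98],axis=0).round(1).tolist())
w=(abs(T[...,0])<20)&(abs(T[...,1])<30)&(T[...,2]>40)&(T[...,2]<100)&(d>0)
for b in blobs(w,20): print('low tool mm',b.sum(),np.percentile(T[b],[2,50,98],axis=0).round(1).tolist())
plan([.5169,-.0119,.19],-100.4,7)
# stand slot
M=m; b=(abs(C[...,2]-.05)<.003); b=max(blobs(b,200),key=lambda q:q.sum()*(np.median(C[q][:,0])<.6)); print('stand',rect(C[b]),b.sum())
```

```text
1512
red tool mm 751 [[-11.6, -21.0, -14.1], [4.4, -18.8, -12.6], [11.1, -17.2, 8.9]]
red tool mm 761 [[-11.7, 17.9, -14.1], [4.3, 19.5, -12.6], [11.1, 21.7, 8.6]]
low tool mm 402 [[-5.5, -19.0, 41.1], [3.5, -14.9, 60.5], [6.7, -10.2, 83.3]]
low tool mm 396 [[-5.5, 11.0, 41.4], [3.7, 15.7, 60.6], [6.8, 19.8, 83.4]]
t 6.55 pos [0.5207 0.1851 0.1854] F [-0.1  0.7  0.1] op 0.502 gf 3.7
[2.6, 28.0, -0.7] [-0.01, -0.02, 0.58]
[2.9, 28.0, -0.7] 
[3.1, 28.0, -0.7] 
[3.4, 27.9, -0.7] 
[3.7, 27.9, -0.7] 
[4.0, 27.9, -0.7] 
[4.3, 27.8, -0.7] 
stand (array([519.7, 183.3]), array([100.3,  70.4]), 82.6) 6810
```

View pics/w_held.png

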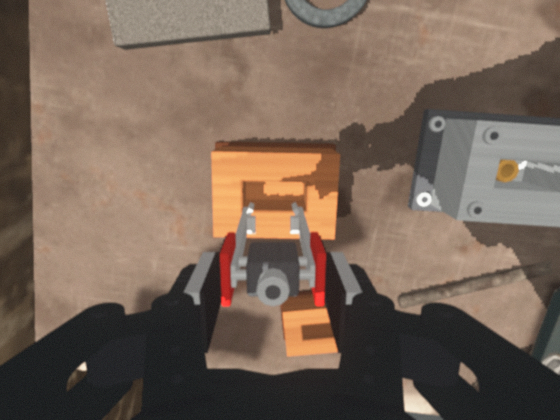

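The tongs hang true: plates at (228,268) and (318,268), tips at (248,225) and (297,225), and the housing knob at (272,287). The grip point coincides with the TCP within 0.5 mm. Going to the pocket.

Emit:
apply_moves([
  {"tx": 2.6, "ty": 28.0, "tz": 0, "rx": 0, "ry": -0.1, "rz": 0.58, "claw": 0.5},
  {"tx": 2.9, "ty": 28.0, "tz": 0, "rx": 0, "ry": 0, "rz": 0.58, "claw": 0.5},
  {"tx": 3.1, "ty": 28.0, "tz": 0, "rx": 0, "ry": 0, "rz": 0.58, "claw": 0.5},
  {"tx": 3.4, "ty": 27.9, "tz": 0, "rx": 0, "ry": 0, "rz": 0.58, "claw": 0.5},
  {"tx": 3.7, "ty": 27.9, "tz": 0, "rx": 0, "ry": 0, "rz": 0.58, "claw": 0.5},
  {"tx": 4.0, "ty": 27.9, "tz": 0, "rx": 0, "ry": 0, "rz": 0.58, "claw": 0.5},
  {"tx": 4.3, "ty": 27.8, "tz": 0, "rx": 0, "ry": 0, "rz": 0.58, "claw": 0.5},
  {"tx": 0, "ty": 0, "tz": 0, "rx": 0, "ry": 0, "rz": 0, "claw": 0.5},
])

```text
time_s: 7.55
tool_pos: [0.5163, -0.0133, 0.1829]
tcp_rot: [[0.983, -0.183, -0.002], [-0.183, -0.983, 0.0], [-0.002, 0.0, -1.0]]
contact_force: [0.2, 0.2, -0.9]
opening: 0.502
grasp_force: 3.7
```

Run:
```python
from h import *
camera('top'); m,p,d=snap('wrist','w_d2'); np.savez('w_d2',p=p,d=d,**m)
o=get_obs(); C=cloud(m,d); b=(abs(C[...,2]-.062)<.003); b=max(blobs(b,200),key=np.sum); print('die',rect(C[b]),b.sum())
T=(C-o['tool_pos'])@o['tcp_rot']*1000; w=(abs(T[...,0])<20)&(abs(T[...,1])<30)&(T[...,2]>40)&(T[...,2]<100)&(d>0)
for q in blobs(w,20): print('low tool mm',q.sum(),np.percentile(T[q],[2,50,98],axis=0).round(1).tolist())
hs=cv2.cvtColor(p,cv2.COLOR_RGB2HSV); k=(hs[...,0]>10)&(hs[...,0]<32)&(hs[...,1]>110)&(abs(C[...,2]-.035)<.002)&(abs(C[...,1]+.012)<.03)
print('brass',k.sum(),rect(C[k]))
plan([.517,-.0117,.19],-100.4,1)
```

```text
die (array([516.8, -11.9]), array([100.2,  76.1]), 79.9) 7426
low tool mm 391 [[-5.1, -18.6, 41.9], [4.0, -14.4, 59.9], [7.2, -9.8, 82.5]]
low tool mm 401 [[-5.3, 11.5, 41.0], [4.1, 16.1, 60.0], [7.3, 20.2, 83.5]]
brass 140 (array([514.7, -10.6]), array([17.4, 13.5]), 86.3)
t 7.65 pos [ 0.5163 -0.0119  0.183 ] F [-0.8 -0.4 -0.9] op 0.499 gf 3.7
[0.6, -0.3, -7.0] [0.0, 0.13, -0.03]
```

Emit:
apply_moves([
  {"tx": 0.6, "ty": 0, "tz": 15, "rx": 0, "ry": 0.13, "rz": 0, "claw": 0.5},
  {"tx": 0, "ty": 0, "tz": 13, "rx": 0, "ry": 0, "rz": 0, "claw": 0.5},
  {"tx": 0, "ty": 0, "tz": 2, "rx": 0, "ry": 0, "rz": 0, "claw": 0.5},
  {"tx": 0, "ty": 0, "tz": 4, "rx": 0, "ry": 0, "rz": 0, "claw": 0.5},
  {"tx": 0, "ty": 0, "tz": 4, "rx": 0, "ry": 0, "rz": 0, "claw": 0.5},
  {"tx": 0, "ty": 0, "tz": 4, "rx": 0, "ry": 0, "rz": 0, "claw": 0.5},
  {"tx": 0, "ty": 0, "tz": 4, "rx": 0, "ry": 0, "rz": 0, "claw": 0.5},
  {"tx": 0, "ty": 0, "tz": 4, "rx": 0, "ry": 0, "rz": 0, "claw": 0.5},
])

```text
time_s: 8.65
tool_pos: [0.5171, -0.0122, 0.1329]
tcp_rot: [[0.984, -0.181, 0.0], [-0.181, -0.984, -0.0], [0.001, 0.0, -1.0]]
contact_force: [-0.0, -0.3, -1.2]
opening: 0.502
grasp_force: 3.7
```

Run:
```python
from h import *
m,p,d=snap('wrist'); o=get_obs(); C=cloud(m,d); hs=cv2.cvtColor(p,cv2.COLOR_RGB2HSV)
T=(C-o['tool_pos'])@o['tcp_rot']*1000
red=((hs[...,0]<6)|(hs[...,0]>174))&(hs[...,1]>170)&(hs[...,2]>60)&(d>0)&(abs(T).max(-1)<40)
for b in blobs(red,50): print('red tool mm',b.sum(),np.percentile(T[b],[2,50,98],axis=0).round(1).tolist())
plan([.517,-.0117,.19],-100.4,1)
```

```text
red tool mm 660 [[-11.2, 17.8, -15.2], [3.6, 19.4, -13.8], [11.7, 21.5, 4.9]]
red tool mm 471 [[-11.4, -21.2, -15.3], [-1.2, -19.2, -14.0], [10.7, -17.4, -12.6]]
t 8.7 pos [ 0.5169 -0.0121  0.1325] F [-0.4  0.4 -1.5] op 0.499 gf 3.7
[-0.0, -0.4, -57.5] [0.01, -0.0, -0.01]
```

Emit:
apply_moves([
  {"tx": 0, "ty": 0, "tz": 5, "rx": 0, "ry": 0, "rz": 0, "claw": 0.5},
  {"tx": 0, "ty": 0, "tz": 5, "rx": 0, "ry": 0, "rz": 0, "claw": 0.5},
  {"tx": 0, "ty": 0, "tz": 5, "rx": 0, "ry": 0, "rz": 0, "claw": 0.5},
  {"tx": 0, "ty": 0, "tz": 5, "rx": 0, "ry": 0, "rz": 0, "claw": 0.5},
  {"tx": 0, "ty": 0, "tz": 5, "rx": 0, "ry": 0, "rz": 0, "claw": 0.5},
  {"tx": 0, "ty": 0, "tz": 3, "rx": 0, "ry": 0, "rz": 0, "claw": 0.5},
  {"tx": 0, "ty": 0, "tz": 1.5, "rx": 0, "ry": 0, "rz": 0, "claw": 0.5},
  {"tx": 0, "ty": 0, "tz": 1, "rx": 0, "ry": 0, "rz": 0, "claw": 0.5},
])

```text
time_s: 9.7
tool_pos: [0.5171, -0.0121, 0.1026]
tcp_rot: [[0.984, -0.18, 0.001], [-0.18, -0.984, -0.0], [0.001, 0.0, -1.0]]
contact_force: [-0.7, -0.5, -1.0]
opening: 0.498
grasp_force: 3.7
```

```bash
cat > chk.py <<'E'
from h import *
m,p,d=snap('wrist'); o=get_obs(); C=cloud(m,d); hs=cv2.cvtColor(p,cv2.COLOR_RGB2HSV)
T=(C-o['tool_pos'])@o['tcp_rot']*1000
red=((hs[...,0]<6)|(hs[...,0]>174))&(hs[...,1]>170)&(hs[...,2]>60)&(d>0)&(abs(T).max(-1)<40)
for b in blobs(red,50): print('red tool mm',b.sum(),np.percentile(T[b],[2,50,98],axis=0).round(1).tolist())
plan(o['tool_pos'],-100.4,1); print(o['moment'].round(2))
E
python3 chk.py
```

```text
red tool mm 682 [[-11.4, 17.8, -14.8], [4.2, 19.4, -13.4], [11.5, 21.5, 7.1]]
red tool mm 430 [[-11.8, -21.0, -15.1], [-1.4, -19.2, -13.7], [9.8, -17.5, -12.4]]
t 9.75 pos [ 0.5171 -0.0121  0.1026] F [-0.2  0.4 -1.8] op 0.501 gf 3.7
[0.0, 0.0, 0.0] [0.01, -0.03, -0.0]
[-0.05  0.08 -0.03]
```

Emit:
apply_moves([
  {"tx": 0, "ty": 0, "tz": 0.7, "rx": 0, "ry": 0, "rz": 0, "claw": 0.5},
  {"tx": 0, "ty": 0, "tz": 0.5, "rx": 0, "ry": 0, "rz": 0, "claw": 0.5},
  {"tx": 0, "ty": 0, "tz": 0.4, "rx": 0, "ry": 0, "rz": 0, "claw": 0.5},
  {"tx": 0, "ty": 0, "tz": 0.4, "rx": 0, "ry": 0, "rz": 0, "claw": 0.5},
  {"tx": 0, "ty": 0, "tz": 0.3, "rx": 0, "ry": 0, "rz": 0, "claw": 0.5},
  {"tx": 0, "ty": 0, "tz": 0.3, "rx": 0, "ry": 0, "rz": 0, "claw": 0.5},
  {"tx": 0, "ty": 0, "tz": 0, "rx": 0, "ry": 0, "rz": 0, "claw": 0.5},
  {"tx": 0, "ty": 0, "tz": 0, "rx": 0, "ry": 0, "rz": 0, "claw": 0.5},
])

```text
time_s: 10.75
tool_pos: [0.5172, -0.0122, 0.1001]
tcp_rot: [[0.984, -0.181, 0.001], [-0.181, -0.984, -0.0], [0.001, 0.0, -1.0]]
contact_force: [0.4, 0.4, -0.1]
opening: 0.505
grasp_force: 3.7
```

Emit:
apply_moves([
  {"tx": 0, "ty": 0, "tz": 0.3, "rx": 0, "ry": 0, "rz": 0, "claw": 0.52},
  {"tx": 0, "ty": 0, "tz": 0, "rx": 0, "ry": 0, "rz": 0, "claw": 0.54},
  {"tx": 0, "ty": 0, "tz": 0, "rx": 0, "ry": 0, "rz": 0, "claw": 0.56},
  {"tx": 0, "ty": 0, "tz": 0, "rx": 0, "ry": 0, "rz": 0, "claw": 0.58},
  {"tx": 0, "ty": 0, "tz": 0, "rx": 0, "ry": 0, "rz": 0, "claw": 0.6},
  {"tx": 0, "ty": 0, "tz": 0, "rx": 0, "ry": 0, "rz": 0, "claw": 0.62},
  {"tx": 0, "ty": 0, "tz": 0, "rx": 0, "ry": 0, "rz": 0, "claw": 0.64},
  {"tx": 0, "ty": 0, "tz": 0, "rx": 0, "ry": 0, "rz": 0, "claw": 0.66},
], squeeze=20)

```text
time_s: 11.75
tool_pos: [0.5181, -0.0123, 0.101]
tcp_rot: [[0.984, -0.181, 0.003], [-0.181, -0.984, -0.001], [0.004, 0.0, -1.0]]
contact_force: [0.1, -0.3, 12.9]
opening: 0.377
grasp_force: 18.7
```

```bash
python3 chk.py
```

```text
red tool mm 541 [[-11.5, 13.3, -13.9], [4.7, 14.7, -12.4], [11.4, 16.3, 8.8]]
red tool mm 321 [[-11.6, -15.9, -14.2], [-1.8, -14.5, -12.8], [10.3, -13.2, -11.4]]
t 11.8 pos [ 0.5181 -0.0123  0.101 ] F [-0.2  0.4 13.2] op 0.377 gf 18.7
[0.0, 0.0, 0.0] [0.01, -0.21, 0.0]
[ 0.02  0.08 -0.02]
```

Emit:
apply_moves([
  {"tx": 0, "ty": 0, "tz": -1, "rx": 0, "ry": 0, "rz": 0, "claw": 0.7},
  {"tx": 0, "ty": 0, "tz": -2, "rx": 0, "ry": 0, "rz": 0, "claw": 0.7},
  {"tx": 0, "ty": 0, "tz": -5, "rx": 0, "ry": 0, "rz": 0, "claw": 0.7},
  {"tx": 0, "ty": 0, "tz": -10, "rx": 0, "ry": 0, "rz": 0, "claw": 0.7},
  {"tx": 0, "ty": 0, "tz": -15, "rx": 0, "ry": 0, "rz": 0, "claw": 0.7},
  {"tx": 0, "ty": 0, "tz": -18, "rx": 0, "ry": 0, "rz": 0, "claw": 0.7},
  {"tx": 0, "ty": 0, "tz": -18, "rx": 0, "ry": 0, "rz": 0, "claw": 0.7},
  {"tx": 0, "ty": 0, "tz": -12, "rx": 0, "ry": 0, "rz": 0, "claw": 0.7},
])

```text
time_s: 12.8
tool_pos: [0.5172, -0.0121, 0.1824]
tcp_rot: [[0.984, -0.181, 0.002], [-0.181, -0.984, -0.001], [0.002, 0.0, -1.0]]
contact_force: [0.3, 0.3, -1.5]
opening: 0.371
grasp_force: 20.0
```

```bash
python3 chk.py
python3 - <<'E'
from h import *
o=get_obs(); m,p,d=snap('wrist'); cv2.imwrite('pics/w_sp.png',cv2.resize(p[120:330,160:400],None,fx=2.5,fy=2.5)[:,:,::-1]); np.savez('w_sp',p=p,d=d,**m)
plan([.5338,-.247,.1855],-108,8)
E
```

```text
red tool mm 496 [[-11.8, 13.3, -13.7], [2.5, 14.7, -11.3], [11.1, 16.1, 6.1]]
red tool mm 395 [[-11.7, -15.6, -13.8], [-0.1, -14.3, -11.5], [10.9, -12.8, -7.1]]
t 12.85 pos [ 0.5176 -0.0122  0.1833] F [ 0.2 -0.1  0.7] op 0.366 gf 20.0
[0.0, 0.0, 0.0] [0.01, -0.2, 0.01]
[-0.06 -0.03  0.03]
t 12.9 pos [ 0.5175 -0.0122  0.1823] F [ 0.2  0.6 -1.2] op 0.372 gf 20.0
[7.3, 28.5, -0.4] [-0.0, -0.02, 0.95]
[7.8, 28.4, -0.4] 
[8.2, 28.2, -0.4] 
[8.7, 28.1, -0.4] 
[9.2, 28.0, -0.4] 
[9.6, 27.8, -0.4] 
[10.1, 27.6, -0.4] 
[10.6, 27.5, -0.4]
```

View pics/w_sp.png

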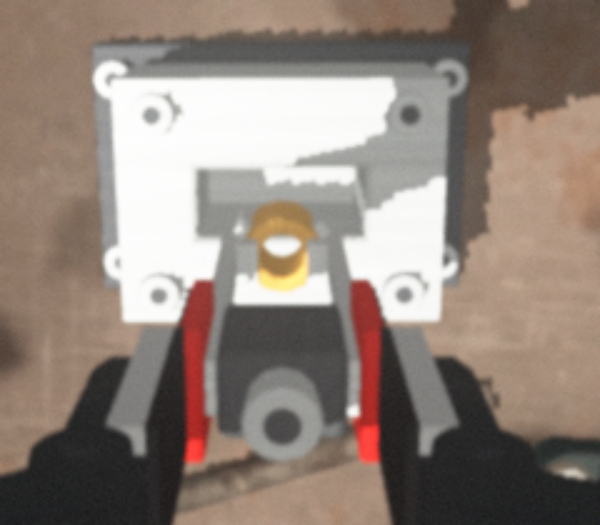

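The crop shows the brass spacer held level between the tips at crop (283,245), clear of the pocket and with bore visible. Carrying it over the nest.

Emit:
apply_moves([
  {"tx": 7.3, "ty": 28.1, "tz": -0.4, "rx": 0, "ry": -0.15, "rz": 0.95, "claw": 0.7},
  {"tx": 7.8, "ty": 28.0, "tz": -0.4, "rx": 0, "ry": 0, "rz": 0.95, "claw": 0.7},
  {"tx": 8.2, "ty": 27.8, "tz": -0.4, "rx": 0, "ry": 0, "rz": 0.95, "claw": 0.7},
  {"tx": 8.7, "ty": 27.7, "tz": -0.4, "rx": 0, "ry": 0, "rz": 0.95, "claw": 0.7},
  {"tx": 9.2, "ty": 27.6, "tz": -0.4, "rx": 0, "ry": 0, "rz": 0.95, "claw": 0.7},
  {"tx": 9.6, "ty": 27.4, "tz": -0.4, "rx": 0, "ry": 0, "rz": 0.95, "claw": 0.7},
  {"tx": 10.1, "ty": 27.2, "tz": -0.4, "rx": 0, "ry": 0, "rz": 0.95, "claw": 0.7},
  {"tx": 10.6, "ty": 27.1, "tz": -0.4, "rx": 0, "ry": 0, "rz": 0.95, "claw": 0.7},
])

```text
time_s: 13.9
tool_pos: [0.5339, -0.2447, 0.1833]
tcp_rot: [[0.951, -0.31, -0.003], [-0.31, -0.951, 0.001], [-0.003, 0.0, -1.0]]
contact_force: [-0.3, 1.4, -1.7]
opening: 0.369
grasp_force: 20.1
```

```bash
cat > nest.py <<'E'
from h import *
camera('top'); camera('top'); o=get_obs(); m,p,d=snap('wrist','w_n3'); np.savez('w_n3',p=p,d=d,pos=o['tool_pos'],R=o['tcp_rot'],**m)
C=cloud(m,d); hs=cv2.cvtColor(p,cv2.COLOR_RGB2HSV); T=(C-o['tool_pos'])@o['tcp_rot']*1000
br=(hs[...,0]>10)&(hs[...,0]<32)&(hs[...,1]>100)&(d>0)
k=br&(abs(T[...,2]-67)<5)&(abs(T[...,0])<14)&(abs(T[...,1])<14); print('spacer rim tool',k.sum(),np.percentile(T[k],[1,50,99],axis=0).round(1).tolist())
(c,r)=cv2.minEnclosingCircle(T[k][:,:2].astype(np.float32)); print('circ',c,r)
k=br&(T[...,2]>45)&(T[...,2]<92)&(abs(T[...,0])<16)&(abs(T[...,1])<14); print('spacer all',k.sum(),np.percentile(T[k],[1,50,99],axis=0).round(1).tolist())
for nm,lo,hi in (('hous',.0455,.0505),('57',.0535,.060)):
    b=(C[...,2]>lo)&(C[...,2]<hi)&(abs(C[...,0]-.534)<.06)&(abs(C[...,1]+.245)<.06)&(d>0)
    for q in blobs(b,12): print(nm,q.sum(),rect(C[q]),'tool',np.median(T[q],axis=0).round(1))
plan([.5347,-.244,.18],-107.9,1)
E
python3 nest.py
```

```text
spacer rim tool 392 [[-9.9, -7.0, 65.2], [3.7, -0.2, 66.8], [8.8, 7.3, 71.8]]
circ (-0.7295888662338257, -0.2789847254753113) 9.932823181152344
spacer all 548 [[-9.7, -7.0, 65.2], [2.1, -0.2, 67.4], [8.9, 7.2, 83.5]]
hous 762 (array([ 566.1, -254. ]), array([25.2, 22. ]), 71.8) tool [ 35.1  -2.5 135.2]
hous 12 (array([ 544.3, -246.8]), array([7.9, 1.3]), 73.1) tool [  9.8  -2.2 135. ]
hous 12 (array([ 537.6, -245.1]), array([7.2, 2.1]), 67.4) tool [  3.8  -2.2 135.1]
hous 174 (array([ 500.8, -232.9]), array([25.8,  7.1]), 70.3) tool [-36.3  -3.5 135.4]
57 305 (array([ 556.3, -251.3]), array([ 8.5, 21. ]), 71.6) tool [ 22.9  -2.5 128.1]
57 82 (array([ 535.5, -244. ]), array([8.2, 6.5]), 82.4) tool [  1.3  -2.6 126.4]
57 63 (array([ 518.4, -239.6]), array([7.1, 6.5]), 72.0) tool [-16.   -1.  127.2]
57 19 (array([ 503.2, -233.2]), array([8.2, 1.5]), 60.5) tool [-32.9  -3.4 128.2]
t 14.05 pos [ 0.5338 -0.2447  0.1831] F [-0.4  0.7 -0.6] op 0.371 gf 20.1
[0.6, -1.0, 3.1] [0.01, 0.17, -0.2]
```

View pics/w_n3.png

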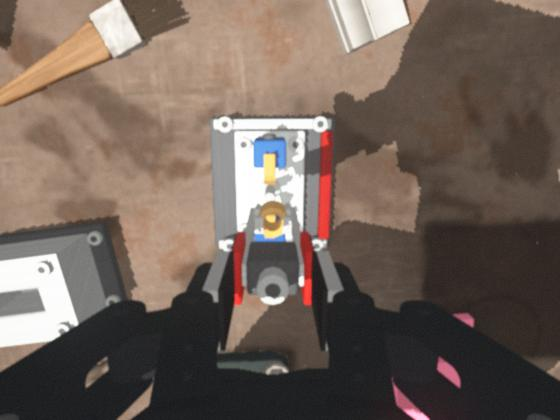

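The view shows the spacer at (272,213) held just above the post line, with the far catch at (270,167) and the housing at (269,152). I'll correct slightly, lower to just above the post, settle and re-measure.

Emit:
apply_moves([
  {"tx": 0.6, "ty": -0.4, "tz": 8, "rx": 0, "ry": 0.15, "rz": -0.2, "claw": 0.7},
  {"tx": 0.6, "ty": -0.3, "tz": 10, "rx": 0, "ry": 0, "rz": 0, "claw": 0.7},
  {"tx": 0, "ty": 0, "tz": 8, "rx": 0, "ry": 0, "rz": 0, "claw": 0.7},
  {"tx": 0, "ty": 0, "tz": 5, "rx": 0, "ry": 0, "rz": 0, "claw": 0.7},
  {"tx": 0, "ty": 0, "tz": 2, "rx": 0, "ry": 0, "rz": 0, "claw": 0.7},
  {"tx": 0, "ty": 0, "tz": 0, "rx": 0, "ry": 0, "rz": 0, "claw": 0.7},
  {"tx": 0, "ty": 0, "tz": 0, "rx": 0, "ry": 0, "rz": 0, "claw": 0.7},
  {"tx": 0, "ty": 0, "tz": 0, "rx": 0, "ry": 0, "rz": 0, "claw": 0.7},
])

```text
time_s: 15.05
tool_pos: [0.5355, -0.2436, 0.1511]
tcp_rot: [[0.952, -0.306, 0.001], [-0.306, -0.952, -0.001], [0.001, 0.001, -1.0]]
contact_force: [0.4, -0.4, -2.0]
opening: 0.37
grasp_force: 20.1
```

```bash
python3 - <<'E'
z=__import__('numpy').load('w_n3.npz'); print('old pos',z['pos'])
E
python3 nest.py
```

```text
old pos [ 0.53403259 -0.2461044   0.18314664]
spacer rim tool 361 [[-10.0, -7.0, 65.0], [4.0, -0.2, 66.7], [8.7, 7.2, 71.9]]
circ (-0.6878708600997925, 0.5017754435539246) 10.142601013183594
spacer all 533 [[-9.9, -6.9, 65.1], [2.7, -0.2, 67.5], [8.9, 7.1, 83.9]]
hous 932 (array([ 566.1, -254. ]), array([25.3, 21.1]), 72.6) tool [ 34.4   0.5 103.3]
hous 24 (array([ 543.7, -246.8]), array([8.6, 1.7]), 72.0) tool [  8.6   0.9 103.2]
hous 48 (array([ 525.6, -241.1]), array([8.8, 2. ]), 73.0) tool [-10.1   0.5 103.7]
hous 64 (array([ 514.7, -228.2]), array([7.4, 3.9]), 72.9) tool [-24.7  -8.3 103.5]
hous 63 (array([ 509., -245.]), array([7.5, 4. ]), 70.7) tool [-24.7   9.3 103.5]
57 390 (array([ 556.3, -250.9]), array([ 8.3, 21.7]), 72.2) tool [22.4  0.5 96.1]
57 13 (array([ 531.3, -242.5]), array([4.9, 1.3]), 70.8) tool [-4.   0.5 94.1]
57 57 (array([ 514.2, -237.4]), array([8.7, 3.7]), 73.2) tool [-22.5   0.5  96.4]
t 15.2 pos [ 0.5355 -0.2436  0.151 ] F [-0.3 -0.3 -2.5] op 0.371 gf 20.1
[-0.6, 0.6, -29.0] [0.03, -0.05, 0.1]
```

Emit:
apply_moves([
  {"tx": 0, "ty": 0.4, "tz": 3, "rx": 0, "ry": 0, "rz": 0, "claw": 0.7},
  {"tx": 0, "ty": 0, "tz": 3, "rx": 0, "ry": 0, "rz": 0, "claw": 0.7},
  {"tx": 0, "ty": 0, "tz": 1, "rx": 0, "ry": 0, "rz": 0, "claw": 0.7},
  {"tx": 0, "ty": 0, "tz": 0.8, "rx": 0, "ry": 0, "rz": 0, "claw": 0.7},
  {"tx": 0, "ty": 0, "tz": 0.6, "rx": 0, "ry": 0, "rz": 0, "claw": 0.7},
  {"tx": 0, "ty": 0, "tz": 0.6, "rx": 0, "ry": 0, "rz": 0, "claw": 0.7},
  {"tx": 0, "ty": 0, "tz": 0.5, "rx": 0, "ry": 0, "rz": 0, "claw": 0.7},
  {"tx": 0, "ty": 0, "tz": 0, "rx": 0, "ry": 0, "rz": 0, "claw": 0.7},
])

```text
time_s: 16.2
tool_pos: [0.5353, -0.244, 0.1414]
tcp_rot: [[0.952, -0.306, 0.0], [-0.306, -0.952, -0.001], [0.001, 0.0, -1.0]]
contact_force: [-0.2, -0.1, -0.6]
opening: 0.367
grasp_force: 20.1
```

Emit:
apply_moves([
  {"tx": 0, "ty": 0, "tz": 0.5, "rx": 0, "ry": 0, "rz": 0, "claw": 0.7},
  {"tx": 0, "ty": 0, "tz": 0.5, "rx": 0, "ry": 0, "rz": 0, "claw": 0.7},
  {"tx": 0, "ty": 0, "tz": 0.4, "rx": 0, "ry": 0, "rz": 0, "claw": 0.7},
  {"tx": 0, "ty": 0, "tz": 0.4, "rx": 0, "ry": 0, "rz": 0, "claw": 0.7},
  {"tx": 0, "ty": 0, "tz": 0.4, "rx": 0, "ry": 0, "rz": 0, "claw": 0.7},
  {"tx": 0, "ty": 0, "tz": 0.4, "rx": 0, "ry": 0, "rz": 0, "claw": 0.7},
  {"tx": 0, "ty": 0, "tz": 0, "rx": 0, "ry": 0, "rz": 0, "claw": 0.7},
  {"tx": 0, "ty": 0, "tz": 0, "rx": 0, "ry": 0, "rz": 0, "claw": 0.7},
])

```text
time_s: 17.2
tool_pos: [0.5354, -0.244, 0.1388]
tcp_rot: [[0.952, -0.306, 0.0], [-0.306, -0.952, -0.001], [0.001, 0.0, -1.0]]
contact_force: [0.6, -0.3, -1.1]
opening: 0.37
grasp_force: 20.1
```

```bash
python3 nest.py
```

```text
spacer rim tool 368 [[-10.1, -7.0, 65.0], [3.8, -0.1, 66.7], [8.7, 7.3, 71.7]]
circ (-0.8483314514160156, 0.18786758184432983) 9.940751075744629
spacer all 622 [[-15.4, -6.8, 65.1], [5.4, -0.1, 68.8], [15.6, 7.2, 88.8]]
hous 1027 (array([ 566.2, -254.1]), array([26.1, 22.7]), 71.7) tool [34.7  0.5 90.9]
hous 27 (array([ 543.6, -246.8]), array([8.9, 1.8]), 71.7) tool [ 8.2 -0.2 91.3]
57 451 (array([ 556.5, -250.9]), array([ 8.5, 22.1]), 72.3) tool [22.6 -0.2 83.9]
57 112 (array([ 541.1, -246. ]), array([30. ,  5.3]), 71.9) tool [ 6.3  0.5 82. ]
57 114 (array([ 532.2, -243.1]), array([8.4, 7.7]), 38.2) tool [-3.5 -0.2 81.8]
57 65 (array([ 518.7, -238.8]), array([8.9, 4.3]), 72.8) tool [-17.6  -0.2  82.7]
t 17.35 pos [ 0.5353 -0.244   0.1388] F [ 0.5 -0.5 -1.2] op 0.369 gf 20.1
[-0.6, 0.3, -41.2] [0.03, -0.03, 0.1]
```

Emit:
apply_moves([
  {"tx": 0, "ty": 0, "tz": 1, "rx": 0, "ry": 0, "rz": 0, "claw": 0.7},
  {"tx": 0, "ty": 0, "tz": 1, "rx": 0, "ry": 0, "rz": 0, "claw": 0.7},
  {"tx": 0, "ty": 0, "tz": 1, "rx": 0, "ry": 0, "rz": 0, "claw": 0.7},
  {"tx": 0, "ty": 0, "tz": 1, "rx": 0, "ry": 0, "rz": 0, "claw": 0.7},
  {"tx": 0, "ty": 0, "tz": 1, "rx": 0, "ry": 0, "rz": 0, "claw": 0.7},
  {"tx": 0, "ty": 0, "tz": 0.5, "rx": 0, "ry": 0, "rz": 0, "claw": 0.7},
  {"tx": 0, "ty": 0, "tz": 0.5, "rx": 0, "ry": 0, "rz": 0, "claw": 0.7},
  {"tx": 0, "ty": 0, "tz": 0, "rx": 0, "ry": 0, "rz": 0, "claw": 0.7},
])

```text
time_s: 18.35
tool_pos: [0.5355, -0.2441, 0.1331]
tcp_rot: [[0.952, -0.306, 0.001], [-0.306, -0.952, -0.001], [0.001, 0.001, -1.0]]
contact_force: [0.1, -1.0, 3.5]
opening: 0.367
grasp_force: 20.3
```

Emit:
apply_moves([
  {"tx": 0, "ty": 0, "tz": 1, "rx": 0, "ry": 0, "rz": 0, "claw": 0.7},
  {"tx": 0, "ty": 0, "tz": 1, "rx": 0, "ry": 0, "rz": 0, "claw": 0.7},
  {"tx": 0, "ty": 0, "tz": 1, "rx": 0, "ry": 0, "rz": 0, "claw": 0.7},
  {"tx": 0, "ty": 0, "tz": 1, "rx": 0, "ry": 0, "rz": 0, "claw": 0.7},
  {"tx": 0, "ty": 0, "tz": 0, "rx": 0, "ry": 0, "rz": 0, "claw": 0.7},
  {"tx": 0, "ty": 0, "tz": 0, "rx": 0, "ry": 0, "rz": 0, "claw": 0.7},
  {"tx": 0, "ty": 0, "tz": 0, "rx": 0, "ry": 0, "rz": 0, "claw": 0.7},
  {"tx": 0, "ty": 0, "tz": 0, "rx": 0, "ry": 0, "rz": 0, "claw": 0.7},
])

```text
time_s: 19.35
tool_pos: [0.5352, -0.2439, 0.1286]
tcp_rot: [[0.952, -0.306, 0.0], [-0.306, -0.952, -0.0], [0.0, 0.0, -1.0]]
contact_force: [0.4, -0.9, -3.5]
opening: 0.371
grasp_force: 20.1
```

```bash
python3 chk.py; python3 nest.py|head -3
```

```text
red tool mm 568 [[-11.3, 13.1, -14.4], [4.3, 14.5, -12.1], [11.5, 16.2, 7.7]]
red tool mm 481 [[-11.4, -15.8, -14.2], [2.7, -14.4, -12.2], [11.4, -12.9, 1.5]]
t 19.4 pos [ 0.5353 -0.2439  0.1286] F [ 0.   0.6 -2.8] op 0.369 gf 20.1
[0.0, 0.0, 0.0] [0.02, -0.01, -7.4]
[-0.   -0.04  0.04]
spacer rim tool 391 [[-9.9, -7.0, 64.9], [4.1, -0.2, 66.9], [13.7, 7.2, 71.9]]
circ (1.6890801191329956, -0.11197493225336075) 12.550887107849121
spacer all 649 [[-15.1, -7.0, 65.3], [5.4, -0.2, 68.8], [15.5, 7.1, 81.8]]
```

Emit:
apply_moves([
  {"tx": 0, "ty": 0, "tz": 1, "rx": 0, "ry": 0, "rz": 0, "claw": 0.7},
  {"tx": 0, "ty": 0, "tz": 1.5, "rx": 0, "ry": 0, "rz": 0, "claw": 0.7},
  {"tx": 0, "ty": 0, "tz": 1.5, "rx": 0, "ry": 0, "rz": 0, "claw": 0.7},
  {"tx": 0, "ty": 0, "tz": 1.5, "rx": 0, "ry": 0, "rz": 0, "claw": 0.7},
  {"tx": 0, "ty": 0, "tz": 1.5, "rx": 0, "ry": 0, "rz": 0, "claw": 0.7},
  {"tx": 0, "ty": 0, "tz": 1.5, "rx": 0, "ry": 0, "rz": 0, "claw": 0.7},
  {"tx": 0, "ty": 0, "tz": 1.5, "rx": 0, "ry": 0, "rz": 0, "claw": 0.7},
  {"tx": 0, "ty": 0, "tz": 0, "rx": 0, "ry": 0, "rz": 0, "claw": 0.7},
])

```text
time_s: 20.55
tool_pos: [0.5352, -0.2439, 0.1185]
tcp_rot: [[0.952, -0.306, -0.0], [-0.306, -0.952, -0.0], [0.0, 0.0, -1.0]]
contact_force: [0.6, 0.7, -1.5]
opening: 0.373
grasp_force: 20.2
```

Emit:
apply_moves([
  {"tx": 0, "ty": 0, "tz": 1.2, "rx": 0, "ry": 0, "rz": 0, "claw": 0.7},
  {"tx": 0, "ty": 0, "tz": 1.2, "rx": 0, "ry": 0, "rz": 0, "claw": 0.7},
  {"tx": 0, "ty": 0, "tz": 1.2, "rx": 0, "ry": 0, "rz": 0, "claw": 0.7},
  {"tx": 0, "ty": 0, "tz": 1.2, "rx": 0, "ry": 0, "rz": 0, "claw": 0.7},
  {"tx": 0, "ty": 0, "tz": 0.8, "rx": 0, "ry": 0, "rz": 0, "claw": 0.7},
  {"tx": 0, "ty": 0, "tz": 0.8, "rx": 0, "ry": 0, "rz": 0, "claw": 0.7},
  {"tx": 0, "ty": 0, "tz": 0, "rx": 0, "ry": 0, "rz": 0, "claw": 0.7},
  {"tx": 0, "ty": 0, "tz": 0, "rx": 0, "ry": 0, "rz": 0, "claw": 0.7},
])

```text
time_s: 21.55
tool_pos: [0.535, -0.2438, 0.1118]
tcp_rot: [[0.952, -0.306, -0.001], [-0.306, -0.952, 0.0], [-0.001, 0.0, -1.0]]
contact_force: [0.8, -0.2, -6.4]
opening: 0.366
grasp_force: 20.7
```

Emit:
apply_moves([
  {"tx": 0, "ty": 0, "tz": 0.5, "rx": 0, "ry": 0, "rz": 0, "claw": 0.7},
  {"tx": 0, "ty": 0, "tz": 0.4, "rx": 0, "ry": 0, "rz": 0, "claw": 0.7},
  {"tx": 0, "ty": 0, "tz": 0.3, "rx": 0, "ry": 0, "rz": 0, "claw": 0.7},
  {"tx": 0, "ty": 0, "tz": 0, "rx": 0, "ry": 0, "rz": 0, "claw": 0.7},
  {"tx": 0, "ty": 0, "tz": 0, "rx": 0, "ry": 0, "rz": 0, "claw": 0.7},
  {"tx": 0, "ty": 0, "tz": 0, "rx": 0, "ry": 0, "rz": 0, "claw": 0.7},
  {"tx": 0, "ty": 0, "tz": 0, "rx": 0, "ry": 0, "rz": 0, "claw": 0.7},
  {"tx": 0, "ty": 0, "tz": 0, "rx": 0, "ry": 0, "rz": 0, "claw": 0.7},
])

```text
time_s: 22.55
tool_pos: [0.5354, -0.244, 0.1112]
tcp_rot: [[0.952, -0.306, 0.001], [-0.306, -0.952, -0.001], [0.001, 0.0, -1.0]]
contact_force: [-0.1, -0.3, -0.8]
opening: 0.365
grasp_force: 21.0
```

```bash
python3 chk.py; python3 nest.py
```

```text
red tool mm 530 [[-11.5, 13.1, -14.7], [3.7, 14.5, -12.1], [11.4, 15.9, 7.2]]
red tool mm 358 [[-11.6, -15.6, -15.8], [-0.9, -14.3, -12.5], [10.9, -12.9, -9.5]]
t 22.6 pos [ 0.5354 -0.244   0.1112] F [ 0.2  0.2 -0.7] op 0.373 gf 21.0
[0.0, 0.0, 0.0] [0.03, -0.04, -7.4]
[ 0.03 -0.09  0.02]
spacer rim tool 261 [[-11.6, -7.0, 62.2], [4.4, 0.5, 66.2], [9.0, 7.3, 71.7]]
circ (-1.217613697052002, 0.19449234008789062) 10.970207214355469
spacer all 419 [[-11.5, -6.9, 53.2], [6.1, 0.4, 65.4], [15.8, 7.3, 79.3]]
hous 1307 (array([ 566.3, -254. ]), array([25.8, 22. ]), 72.7) tool [34.5 -0.2 63.5]
hous 33 (array([ 542.9, -245.6]), array([9.9, 3.3]), 77.3) tool [ 7.7 -0.2 65.1]
hous 117 (array([ 537.7, -234. ]), array([ 8.5, 10.1]), 75.3) tool [ 1.3 -8.7 61.5]
hous 130 (array([ 530.4, -253.2]), array([ 8.9, 12.2]), 68.6) tool [ 0.4  9.  61.5]
hous 31 (array([ 537.2, -244.7]), array([8. , 3.1]), 74.2) tool [ 2.7  0.4 63.7]
hous 69 (array([ 525.4, -241. ]), array([8.1, 2.4]), 70.6) tool [-10.5  -0.2  63.4]
57 559 (array([ 556.7, -251. ]), array([ 8.8, 21.5]), 72.2) tool [22.4  0.4 56.3]
57 22 (array([ 543.1, -232.8]), array([3.7, 0.6]), 69.5) tool [  3.8 -13.   54.9]
57 36 (array([ 531.4, -254.8]), array([ 3.5, 10.8]), 50.4) tool [ 3.7 11.6 55.2]
57 176 (array([ 534.6, -243.9]), array([7.7, 8.7]), 72.0) tool [-0.4  0.1 54.6]
t 22.75 pos [ 0.5354 -0.244   0.1112] F [ 0.3  0.1 -1.7] op 0.369 gf 21.0
[-0.6, 0.2, -68.8] [0.03, -0.04, 0.1]
```

Emit:
apply_moves([
  {"tx": 0, "ty": 0, "tz": 0.4, "rx": 0, "ry": 0, "rz": 0, "claw": 0.7},
  {"tx": 0, "ty": 0, "tz": 0.4, "rx": 0, "ry": 0, "rz": 0, "claw": 0.7},
  {"tx": 0, "ty": 0, "tz": 0.3, "rx": 0, "ry": 0, "rz": 0, "claw": 0.7},
  {"tx": 0, "ty": 0, "tz": 0.2, "rx": 0, "ry": 0, "rz": 0, "claw": 0.7},
  {"tx": 0, "ty": 0, "tz": 0, "rx": 0, "ry": 0, "rz": 0, "claw": 0.7},
  {"tx": 0, "ty": 0, "tz": 0, "rx": 0, "ry": 0, "rz": 0, "claw": 0.7},
  {"tx": 0, "ty": 0, "tz": 0, "rx": 0, "ry": 0, "rz": 0, "claw": 0.7},
  {"tx": 0, "ty": 0, "tz": 0, "rx": 0, "ry": 0, "rz": 0, "claw": 0.7},
])

```text
time_s: 23.75
tool_pos: [0.536, -0.2443, 0.111]
tcp_rot: [[0.952, -0.306, 0.002], [-0.306, -0.952, -0.002], [0.003, 0.001, -1.0]]
contact_force: [-0.6, 0.8, 9.3]
opening: 0.368
grasp_force: 21.5
```

```bash
python3 chk.py; python3 nest.py | grep 57
```

```text
red tool mm 520 [[-11.8, 13.1, -14.7], [3.1, 14.5, -12.1], [11.4, 15.9, 7.3]]
red tool mm 360 [[-11.8, -15.6, -16.0], [-1.6, -14.3, -12.5], [10.9, -12.9, -9.4]]
t 23.8 pos [ 0.536  -0.2443  0.111 ] F [0.6 0.5 8.9] op 0.371 gf 21.5
[0.0, 0.0, 0.0] [0.06, -0.16, -7.4]
[0.18 0.06 0.06]
57 565 (array([ 556.5, -251. ]), array([ 8.8, 22. ]), 72.5) tool [21.7 -0.1 56.1]
57 23 (array([ 543.2, -232.9]), array([3.7, 0.5]), 77.4) tool [  3.3 -13.1  54.2]
57 176 (array([ 534.7, -243.8]), array([8.8, 8.5]), 30.9) tool [-1.2 -0.1 54.1]
57 41 (array([ 532. , -254.9]), array([ 3.7, 10.5]), 49.4) tool [ 3.1 11.6 53.7]
```

Emit:
apply_moves([
  {"tx": 0, "ty": 0, "tz": -0.5, "rx": 0, "ry": 0, "rz": 0, "claw": 0.65},
  {"tx": 0, "ty": 0, "tz": -0.4, "rx": 0, "ry": 0, "rz": 0, "claw": 0.62},
  {"tx": 0, "ty": 0, "tz": 0, "rx": 0, "ry": 0, "rz": 0, "claw": 0.6},
  {"tx": 0, "ty": 0, "tz": 0, "rx": 0, "ry": 0, "rz": 0, "claw": 0.57},
  {"tx": 0, "ty": 0, "tz": 0, "rx": 0, "ry": 0, "rz": 0, "claw": 0.54},
  {"tx": 0, "ty": 0, "tz": 0, "rx": 0, "ry": 0, "rz": 0, "claw": 0.51},
  {"tx": 0, "ty": 0, "tz": 0, "rx": 0, "ry": 0, "rz": 0, "claw": 0.5},
  {"tx": 0, "ty": 0, "tz": 0, "rx": 0, "ry": 0, "rz": 0, "claw": 0.5},
])

```text
time_s: 24.95
tool_pos: [0.5354, -0.244, 0.1108]
tcp_rot: [[0.952, -0.306, 0.0], [-0.306, -0.952, -0.001], [0.001, 0.0, -1.0]]
contact_force: [-0.6, -0.0, -1.4]
opening: 0.5
grasp_force: 3.7
```

```bash
python3 chk.py
```

```text
red tool mm 734 [[-11.5, 17.6, -15.0], [4.0, 19.2, -13.6], [11.4, 21.4, 6.9]]
red tool mm 545 [[-11.5, -21.2, -15.2], [0.3, -19.2, -13.8], [11.3, -17.5, -7.7]]
t 25.0 pos [ 0.5354 -0.244   0.1108] F [ 0.6  0.4 -1.7] op 0.501 gf 3.7
[0.0, 0.0, 0.0] [0.03, -0.03, -7.4]
[-0.01 -0.    0.03]
```

Emit:
apply_moves([
  {"tx": 0, "ty": 0, "tz": -1, "rx": 0, "ry": 0, "rz": 0, "claw": 0.5},
  {"tx": 0, "ty": 0, "tz": -2, "rx": 0, "ry": 0, "rz": 0, "claw": 0.5},
  {"tx": 0, "ty": 0, "tz": -4, "rx": 0, "ry": 0, "rz": 0, "claw": 0.5},
  {"tx": 0, "ty": 0, "tz": -7, "rx": 0, "ry": 0, "rz": 0, "claw": 0.5},
  {"tx": 0, "ty": 0, "tz": -12, "rx": 0, "ry": 0, "rz": 0, "claw": 0.5},
  {"tx": 0, "ty": 0, "tz": -16, "rx": 0, "ry": 0, "rz": 0, "claw": 0.5},
  {"tx": 0, "ty": 0, "tz": -18, "rx": 0, "ry": 0, "rz": 0, "claw": 0.5},
  {"tx": 0, "ty": 0, "tz": -14, "rx": 0, "ry": 0, "rz": 0, "claw": 0.5},
])

```text
time_s: 26.0
tool_pos: [0.5355, -0.244, 0.1865]
tcp_rot: [[0.952, -0.306, 0.002], [-0.306, -0.952, -0.001], [0.002, 0.001, -1.0]]
contact_force: [0.2, -0.1, -0.8]
opening: 0.5
grasp_force: 3.7
```

Run:
```python
from h import *
for n in ('top','wrist'):
    o=get_obs(); m,p,d=snap(n); C=cloud(m,d); hs=cv2.cvtColor(p,cv2.COLOR_RGB2HSV)
    k=(hs[...,0]>10)&(hs[...,0]<32)&(hs[...,1]>100)&(d>0)&(np.hypot(C[...,0]-.5347,C[...,1]+.244)<.013)&(C[...,2]<.07)
    print(n,k.sum(),np.percentile(C[k][:,2],[5,25,50,75,95]).round(4) if k.sum() else '')
    if n=='wrist': cv2.imwrite('pics/w_home.png',cv2.resize(p[80:290,160:400],None,fx=2.5,fy=2.5,interpolation=cv2.INTER_CUBIC)[:,:,::-1])
plan([.5205,.1850,.19],-96.3,12)
```

```text
top 0 
wrist 293 [0.0412 0.0447 0.0454 0.0478 0.0528]
t 26.1 pos [ 0.5359 -0.2442  0.1868] F [ 0.4 -0.4 -1.6] op 0.5 gf 3.7
[-12.2, -33.7, -0.4] [0.01, -0.02, -0.96]
[-11.6, -33.9, -0.3] 
[-11.0, -34.1, -0.3] 
[-10.4, -34.2, -0.3] 
[-9.9, -34.4, -0.3] 
[-9.3, -34.6, -0.3] 
[-8.7, -34.7, -0.3] 
[-8.1, -34.9, -0.3] 
[-7.6, -35.0, -0.3] 
[-7.0, -35.1, -0.3] 
[-6.4, -35.2, -0.3] 
[-5.8, -35.3, -0.3]
```

View pics/w_home.png

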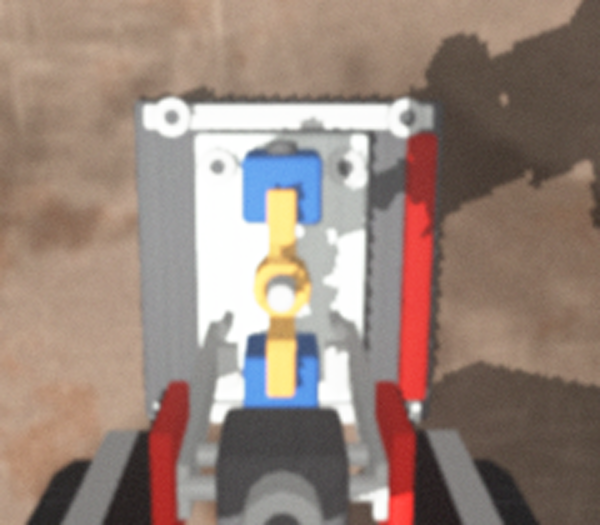

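The crop shows the spacer at (282,287) around the post, with both brass catches reaching over its rim. The rim's height is 45 mm, so it's home. Returning the tongs to the stand.

Emit:
apply_moves([
  {"tx": -12.2, "ty": -33.7, "tz": -0.3, "rx": 0, "ry": -0.1, "rz": -0.96, "claw": 0.5},
  {"tx": -11.6, "ty": -33.9, "tz": -0.3, "rx": 0, "ry": 0, "rz": -0.96, "claw": 0.5},
  {"tx": -11.0, "ty": -34.1, "tz": -0.3, "rx": 0, "ry": 0, "rz": -0.96, "claw": 0.5},
  {"tx": -10.4, "ty": -34.2, "tz": -0.3, "rx": 0, "ry": 0, "rz": -0.96, "claw": 0.5},
  {"tx": -9.9, "ty": -34.4, "tz": -0.3, "rx": 0, "ry": 0, "rz": -0.96, "claw": 0.5},
  {"tx": -9.3, "ty": -34.6, "tz": -0.3, "rx": 0, "ry": 0, "rz": -0.96, "claw": 0.5},
  {"tx": -8.7, "ty": -34.7, "tz": -0.3, "rx": 0, "ry": 0, "rz": -0.96, "claw": 0.5},
  {"tx": -8.1, "ty": -34.9, "tz": -0.3, "rx": 0, "ry": 0, "rz": -0.96, "claw": 0.5},
])

```text
time_s: 27.1
tool_pos: [0.5248, 0.0435, 0.1869]
tcp_rot: [[0.985, -0.175, -0.002], [-0.175, -0.985, -0.0], [-0.002, 0.0, -1.0]]
contact_force: [0.3, -0.6, 0.1]
opening: 0.504
grasp_force: 3.7
```

Emit:
apply_moves([
  {"tx": -7.6, "ty": -35.0, "tz": -0.3, "rx": 0, "ry": 0, "rz": -0.96, "claw": 0.5},
  {"tx": -7.0, "ty": -35.1, "tz": -0.3, "rx": 0, "ry": 0, "rz": -0.96, "claw": 0.5},
  {"tx": -6.4, "ty": -35.2, "tz": -0.3, "rx": 0, "ry": 0, "rz": -0.96, "claw": 0.5},
  {"tx": -5.8, "ty": -35.3, "tz": -0.3, "rx": 0, "ry": 0, "rz": -0.96, "claw": 0.5},
  {"tx": 0, "ty": 0, "tz": 0, "rx": 0, "ry": 0, "rz": 0, "claw": 0.5},
  {"tx": 0, "ty": 0, "tz": 0, "rx": 0, "ry": 0, "rz": 0, "claw": 0.5},
  {"tx": 0, "ty": 0, "tz": 0, "rx": 0, "ry": 0, "rz": 0, "claw": 0.5},
  {"tx": 0, "ty": 0, "tz": 0, "rx": 0, "ry": 0, "rz": 0, "claw": 0.5},
])

```text
time_s: 28.1
tool_pos: [0.52, 0.1847, 0.1884]
tcp_rot: [[0.994, -0.111, -0.001], [-0.111, -0.994, -0.0], [-0.001, 0.0, -1.0]]
contact_force: [0.7, -0.5, -2.3]
opening: 0.5
grasp_force: 3.7
```

```bash
python3 chk.py
python3 - <<'E'
from h import *
m,p,d=snap('wrist'); o=get_obs(); C=cloud(m,d); T=(C-o['tool_pos'])@o['tcp_rot']*1000
b=(abs(C[...,2]-.05)<.003); b=max(blobs(b,200),key=lambda q:q.sum()*(np.median(C[q][:,0])<.6)); print('stand',rect(C[b]),b.sum())
w=(abs(T[...,0])<20)&(abs(T[...,1])<30)&(T[...,2]>40)&(T[...,2]<100)&(d>0)
for q in blobs(w,20): print('low',q.sum(),np.percentile(T[q],[2,50,98],axis=0).round(1).tolist())
plan([.5205,.1850,.19],-97,1)
E
```

```text
red tool mm 759 [[-11.4, -21.0, -15.0], [5.0, -18.8, -13.5], [11.5, -17.1, 8.7]]
red tool mm 763 [[-11.4, 17.9, -15.0], [4.7, 19.5, -13.5], [11.5, 21.7, 8.0]]
t 28.15 pos [0.52   0.1848 0.1884] F [-0.5  0.6 -1.2] op 0.503 gf 3.7
[0.0, 0.0, 0.0] [0.02, 0.07, 4.06]
[-0.   -0.01  0.02]
stand (array([519.9, 183.2]), array([100.4,  70.1]), 82.9) 6713
low 402 [[-5.5, -18.8, 41.7], [3.9, -14.5, 59.7], [7.1, -10.1, 82.5]]
low 399 [[-5.7, 11.2, 41.1], [3.9, 15.7, 59.8], [7.2, 20.0, 82.6]]
t 28.2 pos [0.52   0.1849 0.1884] F [-0.4  0.8 -1.3] op 0.501 gf 3.7
[0.5, -0.1, -1.6] [0.01, 0.07, 0.67]
```

Emit:
apply_moves([
  {"tx": 0.4, "ty": 0.7, "tz": 20, "rx": 0, "ry": 0.07, "rz": 0.5, "claw": 0.5},
  {"tx": 0, "ty": 0, "tz": 20, "rx": 0, "ry": 0, "rz": 0, "claw": 0.5},
  {"tx": 0, "ty": 0, "tz": 9, "rx": 0, "ry": 0, "rz": 0, "claw": 0.5},
  {"tx": 0, "ty": 0, "tz": 4, "rx": 0, "ry": 0, "rz": 0, "claw": 0.5},
  {"tx": 0, "ty": 0, "tz": 4, "rx": 0, "ry": 0, "rz": 0, "claw": 0.5},
  {"tx": 0, "ty": 0, "tz": 4, "rx": 0, "ry": 0, "rz": 0, "claw": 0.5},
  {"tx": 0, "ty": 0, "tz": 4, "rx": 0, "ry": 0, "rz": 0, "claw": 0.5},
  {"tx": 0, "ty": 0, "tz": 4, "rx": 0, "ry": 0, "rz": 0, "claw": 0.5},
])

```text
time_s: 29.2
tool_pos: [0.5202, 0.1847, 0.1192]
tcp_rot: [[0.993, -0.118, 0.0], [-0.118, -0.993, -0.0], [0.0, 0.0, -1.0]]
contact_force: [-0.7, 0.7, -0.5]
opening: 0.502
grasp_force: 3.7
```

Entered freely. Going down to about 98 mm, then feeling for the floor.

Emit:
apply_moves([
  {"tx": 0, "ty": 0, "tz": 5, "rx": 0, "ry": 0, "rz": 0, "claw": 0.5},
  {"tx": 0, "ty": 0, "tz": 5, "rx": 0, "ry": 0, "rz": 0, "claw": 0.5},
  {"tx": 0, "ty": 0, "tz": 5, "rx": 0, "ry": 0, "rz": 0, "claw": 0.5},
  {"tx": 0, "ty": 0, "tz": 4, "rx": 0, "ry": 0, "rz": 0, "claw": 0.5},
  {"tx": 0, "ty": 0, "tz": 2, "rx": 0, "ry": 0, "rz": 0, "claw": 0.5},
  {"tx": 0, "ty": 0, "tz": 0.7, "rx": 0, "ry": 0, "rz": 0, "claw": 0.5},
  {"tx": 0, "ty": 0, "tz": 0, "rx": 0, "ry": 0, "rz": 0, "claw": 0.5},
  {"tx": 0, "ty": 0, "tz": 0, "rx": 0, "ry": 0, "rz": 0, "claw": 0.5},
])

```text
time_s: 30.2
tool_pos: [0.5202, 0.1847, 0.0978]
tcp_rot: [[0.993, -0.118, 0.0], [-0.118, -0.993, -0.0], [0.0, 0.0, -1.0]]
contact_force: [-0.1, -0.7, -1.4]
opening: 0.498
grasp_force: 3.7
```

Emit:
apply_moves([
  {"tx": 0, "ty": 0, "tz": 0.5, "rx": 0, "ry": 0, "rz": 0, "claw": 0.5},
  {"tx": 0, "ty": 0, "tz": 0.5, "rx": 0, "ry": 0, "rz": 0, "claw": 0.5},
  {"tx": 0, "ty": 0, "tz": 0.5, "rx": 0, "ry": 0, "rz": 0, "claw": 0.5},
  {"tx": 0, "ty": 0, "tz": 0.4, "rx": 0, "ry": 0, "rz": 0, "claw": 0.5},
  {"tx": 0, "ty": 0, "tz": 0.3, "rx": 0, "ry": 0, "rz": 0, "claw": 0.5},
  {"tx": 0, "ty": 0, "tz": 0, "rx": 0, "ry": 0, "rz": 0, "claw": 0.5},
  {"tx": 0, "ty": 0, "tz": 0, "rx": 0, "ry": 0, "rz": 0, "claw": 0.5},
  {"tx": 0, "ty": 0, "tz": 0, "rx": 0, "ry": 0, "rz": 0, "claw": 0.5},
])

```text
time_s: 31.2
tool_pos: [0.5206, 0.1847, 0.096]
tcp_rot: [[0.993, -0.118, 0.001], [-0.118, -0.993, -0.0], [0.001, -0.0, -1.0]]
contact_force: [-0.2, -0.4, 5.7]
opening: 0.498
grasp_force: 3.8
```

Emit:
apply_moves([
  {"tx": 0, "ty": 0, "tz": -0.4, "rx": 0, "ry": 0, "rz": 0, "claw": 0.48},
  {"tx": 0, "ty": 0, "tz": 0, "rx": 0, "ry": 0, "rz": 0, "claw": 0.46},
  {"tx": 0, "ty": 0, "tz": 0, "rx": 0, "ry": 0, "rz": 0, "claw": 0.44},
  {"tx": 0, "ty": 0, "tz": 0, "rx": 0, "ry": 0, "rz": 0, "claw": 0.4},
  {"tx": 0, "ty": 0, "tz": 0, "rx": 0, "ry": 0, "rz": 0, "claw": 0.3},
  {"tx": 0, "ty": 0, "tz": 0, "rx": 0, "ry": 0, "rz": 0, "claw": 0.15},
  {"tx": 0, "ty": 0, "tz": 0, "rx": 0, "ry": 0, "rz": 0, "claw": 0},
  {"tx": 0, "ty": 0, "tz": 0, "rx": 0, "ry": 0, "rz": 0, "claw": 0},
])

```text
time_s: 32.2
tool_pos: [0.5202, 0.1847, 0.0959]
tcp_rot: [[0.993, -0.118, 0.0], [-0.118, -0.993, -0.0], [0.0, 0.0, -1.0]]
contact_force: [0.0, -0.0, -0.7]
opening: 1.001
grasp_force: 0.0
```

Emit:
apply_moves([
  {"tx": 0, "ty": 0, "tz": -5, "rx": 0, "ry": 0, "rz": 0, "claw": 0},
  {"tx": 0, "ty": 0, "tz": -10, "rx": 0, "ry": 0, "rz": 0, "claw": 0},
  {"tx": 0, "ty": 0, "tz": -20, "rx": 0, "ry": 0, "rz": 0, "claw": 0},
  {"tx": 0, "ty": 0, "tz": -30, "rx": 0, "ry": 0, "rz": 0, "claw": 0},
  {"tx": 0, "ty": 0, "tz": -35, "rx": 0, "ry": 0, "rz": 0, "claw": 0},
  {"tx": 0, "ty": 0, "tz": -35, "rx": 0, "ry": 0, "rz": 0, "claw": 0},
  {"tx": 0, "ty": 0, "tz": -25, "rx": 0, "ry": 0, "rz": 0, "claw": 0},
  {"tx": 0, "ty": 0, "tz": 0, "rx": 0, "ry": 0, "rz": 0, "claw": 0},
])

```text
time_s: 33.2
tool_pos: [0.5207, 0.1848, 0.2582]
tcp_rot: [[0.993, -0.118, 0.004], [-0.118, -0.993, 0.001], [0.004, -0.001, -1.0]]
contact_force: [-0.5, 0.1, 0.1]
opening: 0.995
grasp_force: 0.0
```

Run:
```python
from h import *
m,p,d=snap('wrist'); C=cloud(m,d); hs=cv2.cvtColor(p,cv2.COLOR_RGB2HSV)
red=((hs[...,0]<6)|(hs[...,0]>174))&(hs[...,1]>190)&(hs[...,2]>90)&(C[...,2]>.07)&(C[...,2]<.13)&(d>0)&(np.hypot(C[...,0]-.52,C[...,1]-.185)<.06)
for b in blobs(red,15): print('red',b.sum(),rect(C[b]),np.percentile(C[b][:,2],[5,50,95]).round(4))
m,p,d=snap('top'); C=cloud(m,d)
b=(abs(C[...,0]-.534)<.06)&(abs(C[...,1]+.245)<.06)&(C[...,2]>.052)&(C[...,2]<.062)
for q in blobs(b,6): print('57',q.sum(),rect(C[q]))
plan([.565,-.255,.26],-108,12)
```

```text
red 30 (array([530. , 204.1]), array([3.4, 6.8]), 82.0) [0.0931 0.1102 0.1117]
red 107 (array([516.9, 163.7]), array([ 3.4, 23.1]), 84.3) [0.0972 0.1106 0.1118]
red 30 (array([517.6, 204.6]), array([ 2.3, 14.7]), 81.8) [0.1095 0.1106 0.1119]
57 36 (array([ 553. , -251.5]), array([ 8.4, 23.1]), 69.6)
57 12 (array([ 532.2, -244. ]), array([6.8, 6.4]), 45.0)
57 38 (array([ 511., -238.]), array([11.8, 22. ]), 64.3)
t 33.3 pos [0.5199 0.1846 0.2558] F [-0.3 -0.1 -0.2] op 1.001 gf 0.0
[8.1, 35.9, -0.3] [0.0, -0.0, 0.93]
[8.6, 35.8, -0.3] 
[9.2, 35.7, -0.3] 
[9.8, 35.5, -0.3] 
[10.4, 35.3, -0.3] 
[11.0, 35.2, -0.3] 
[11.5, 35.0, -0.3] 
[12.1, 34.8, -0.3] 
[12.7, 34.6, -0.3] 
[13.2, 34.4, -0.3] 
[13.8, 34.1, -0.3] 
[14.3, 33.9, -0.4]
```

Emit:
apply_moves([
  {"tx": 12, "ty": 53.8, "tz": 0, "rx": 0, "ry": 0, "rz": 1.4, "claw": 0},
  {"tx": 13.4, "ty": 53.4, "tz": 0, "rx": 0, "ry": 0, "rz": 1.4, "claw": 0},
  {"tx": 14.7, "ty": 53.1, "tz": 0, "rx": 0, "ry": 0, "rz": 1.4, "claw": 0},
  {"tx": 16, "ty": 52.7, "tz": 0, "rx": 0, "ry": 0, "rz": 1.4, "claw": 0},
  {"tx": 17.2, "ty": 52.3, "tz": 0, "rx": 0, "ry": 0, "rz": 1.4, "claw": 0},
  {"tx": 18.5, "ty": 51.9, "tz": 0, "rx": 0, "ry": 0, "rz": 1.4, "claw": 0},
  {"tx": 19.8, "ty": 51.5, "tz": 0, "rx": 0, "ry": 0, "rz": 1.4, "claw": 0},
  {"tx": 21, "ty": 51, "tz": 0, "rx": 0, "ry": 0, "rz": 1.4, "claw": 0},
])

```text
time_s: 34.3
tool_pos: [0.5647, -0.2555, 0.2547]
tcp_rot: [[0.951, -0.31, -0.002], [-0.31, -0.951, 0.001], [-0.002, -0.0, -1.0]]
contact_force: [0.2, 0.1, 0.7]
opening: 1.003
grasp_force: 0.0
```

Run:
```python
from h import *
for i in range(4): camera('top')
m,p,d=snap('wrist','w_end'); C=cloud(m,d); hs=cv2.cvtColor(p,cv2.COLOR_RGB2HSV)
a=np.radians(72.1); X=np.array([np.sin(a),-np.cos(a)]); Y=np.array([np.cos(a),np.sin(a)])
def prof(C,hs,d,nm):
    L=(C[...,:2]-[.5348,-.2443])*1000; lx=L@X; ly=L@Y; br=(hs[...,0]>10)&(hs[...,0]<32)&(hs[...,1]>90)&(d>0)
    print(nm,'brass max z along x, |y|<3:')
    for x in range(-34,35,2):
        k=br&(abs(lx-x)<1)&(abs(ly)<3)&(C[...,2]<.08)
        if k.sum()>1: print((x,round(float(np.median(C[k][:,2])*1000),1)),end=' ')
    k=br&(abs(ly)>6)&(np.hypot(lx,ly)<10.5); print('\nrim off-axis z',k.sum(),np.median(C[k][:,2]) if k.any() else '')
prof(C,hs,d,'now')
z=np.load('w_nest.npz'); M={k:z[k] for k in ('vertical_fov','cx','cy','view')}; prof(cloud(M,z['d']),cv2.cvtColor(z['p'],cv2.COLOR_RGB2HSV),z['d'],'before')
o=get_obs(); print(o['time_s'],o['tool_pos'])
```

```text
now brass max z along x, |y|<3:
(-34, 54.7) (-32, 54.7) (-30, 54.6) (-28, 54.7) (-26, 54.9) (-24, 55.0) (-22, 54.6) (-20, 54.5) (-18, 55.0) (-16, 56.3) (-14, 56.1) (-12, 52.1) (-10, 48.2) (4, 41.0) (6, 44.3) (8, 46.3) (10, 51.3) (12, 55.4) (14, 56.5) (16, 56.3) (18, 55.0) (20, 54.4) (22, 54.9) (24, 54.4) (26, 55.2) (28, 54.7) (30, 54.7) (32, 54.8) (34, 53.2) 
rim off-axis z 77 0.0446701355439994
before brass max z along x, |y|<3:
(-34, 54.4) (-32, 54.7) (-30, 54.7) (-28, 55.0) (-26, 54.6) (-24, 55.2) (-22, 54.6) (-20, 54.3) (-18, 55.2) (-16, 56.4) (-14, 56.5) (-12, 53.0) (-10, 49.6) (4, 28.7) (10, 49.8) (12, 54.9) (14, 56.1) (16, 56.0) (18, 55.1) (20, 55.3) (22, 54.9) (24, 54.7) (26, 54.9) (28, 54.5) (30, 54.9) (32, 54.7) (34, 54.7) 
rim off-axis z 0 
34.55 [ 0.56466231 -0.2534272   0.25486363]
```

The rim is at 44.7 mm, which is home. Both catches have sprung back to their original profile over it, and the tongs stand upright in their stand. Handing in.

```bash
python3 -c "
from rig import *
print(sign_off())"
```

```text
the job is handed in; nothing more can be done
None
```

The job is handed in at about 34.6 s: the spacer measured fully home under both catches and the tongs are back upright in their stand, though I viewed 11 pictures, one over the limit of 10.

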